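# Scoop finished joint balls out of the tumbling chips and send them to inspection

## Robot

A 7-joint arm with a two-finger parallel gripper is mounted at the origin on the work surface. World frame = base frame: x ahead of the robot, y to its left, z up, the work surface at z = 0. Lengths are in m, angles in rad, forces in N, time in s.
With the tool pointing down it reaches from about 0.425 to 0.925 m from the base axis. Payload 6.8 kg.
Tool frame: the origin (TCP) lies at the very end of the fingers, on their centre line; the grasp point (between the pads) lies 19 mm behind it; z points along the fingers, y is the direction in which the jaws open and shut (so a half turn about z gives the same grasp; the last joint's range is limited). The gripper opens to 85 mm and grips with 20 to 120 N. Pads are 22 mm wide; open, the fingers measure 114 mm over their backs; the gripper's body (76 mm by 85 mm) begins 54 mm behind the grasp point. The pads swing forward as they close: fully open they stand 13 mm farther back than shut.
Start: joints at [-1.333, 0.477, 0.022, 1.555, -0.011, 1.109, -0.083], TCP at [0.229, 0.635, 0.231] pointing down, gripper open.
Joint ranges: [-2.96, 2.96], [-0.34, 2.1], [-1.41, 1.46], [0.24, 2.44], [-1.37, 4.51], [0.17, 1.92], [-2.96, 2.96]. Speed limits (rad/s): [2.39, 2.39, 3.14, 3.14, 3.14, 3.14, 3.14].

## Interface

Orientations are given as a rotation vector (axis times angle).
In Python, from bench import monitor, viewer, job gives the robot as it stands. The module is installed in compiled form; this text tells all that it offers.
- The arm moves only by the tool drive_tool, never from a script. Its argument "commands" is a list of rows, each an object with "linear": the shift along the tool's x, y, z in m, a list of three; "dr": the turn, a rotation vector about the tool's x, y, z in degrees, a list of three; "jaw": the closure, from 0 (fully open) to 1 (shut). A call has 1 to 8 rows; each row shifts and turns the pose as measured when the row begins, along the tool's axes as they then stand; what a row does not reach is not made up. A row lasts 1/8 s, in which the tool goes at most 62.5 mm and 10.7 degrees, less where a joint would pass 70% of its speed; a pose out of reach is approached as far as the arm can. A call is refused whole if a number of a shift passes 0.0625 or a number of a turn 10.7, either way. A call with a gripper value outside its range is refused whole. The fingers move at their own pace and stop on an object; "force" is the grip in N (left out, the last holds). Time passes only in rows, so rows that do not move let the fingers close. It gives the time, the measured TCP pose, the force and the opening at its end, in the units of the state.
- monitor.get_obs(): the state, without advancing time (a new reading comes with each control period).
- viewer.grab_frame(name): name is "scene" or "top"; returns the picture (400x640x3 uint8, red, green, blue); there is no depth.
- viewer.calibration(name): a dict with "K" (3x3 intrinsics, pixels), "R" (3x3) and "t" (3): a world point X has camera coordinates R X + t. Camera axes: x right, y down, z forward; pixel columns grow to the right and rows downward; lengths in m; the calibration is good to about 2 mm. A picture is of the moment at which its call begins. calibration takes no time and is no camera call.
- job.hand_in(): hands the job in, once; it reports no verdict.
The state is a dict: "clock": time; "joints": joint angles; "qvel": joint speeds; "tau": joint torques, N m; "tcp_pos": TCP position; "orientation": TCP orientation; "contact_force": force on the tool from outside, world axes, zero at the start; "moment": the same for the moment, N m; "grip_width": finger opening in m.
Only numpy, scipy, OpenCV 4.12 (cv2) and the standard library are available. Lean on these libraries where they do the work, as an engineer would, in place of code of your own. Each camera call takes 0.05 s, during which the arm holds its last target.

## Task

First draw the slide's carriage fully back to its red loading stop; then, with the wire scoop, lift every brass joint ball out of the blue trough, let the small white finishing chips drop back into it, and tip the balls into the carriage's white tray while it waits at the loading stop. When all the balls are in the tray, stand the scoop back on its rubber mat and push the carriage fully home against the green inspection stop under the camera, with every chip left in the trough. Never touch the balls with the fingers, and leave the spools, screwdriver, bearing and brass block where they are.

Things in the scene. Friction and masses are not known exactly. Their poses are not given: they have to be found in the camera images.
- trough: blue open trough fixed to the bench, 346 mm long (its y), 140 mm wide (its x), 60 mm high, walls 5 mm, flat floor 5 mm above the bench, 130 mm wide inside. Origin: centre of its underside, z up. Its -y end, nearer the slide, is a 42 degree ramp: foot at y = -108 mm, top at the rim. The flat end wall is at y = +168 mm. At the start all balls lie at y < 43 mm; beyond are only chips.
- carriage (a joint): carriage on a fixed slide; value in m along the slide's x (away from the robot): 0 = hard on the red loading stop, 0.14 = hard on the green inspection stop. Stays where left; 3 N moves it, plus 6 N per m/s. A camera ring light (80 mm wide, underside 275 mm above the bench) hangs 165 mm along +x from where the tray's centre is at 0; its column, 36 mm square, stands 262 mm along +x.
- tray_in (a point): centre of the inner floor of the white tray on the carriage, 39 mm above the bench; tray 164 mm square outside, walls 5 mm thick, rim 65 mm above this floor. x along the slide, z up. The tray rides with the carriage.
- carriage_grip (a point): on the axis of the carriage's black upright grip post, 112 mm above the bench. Post 22 mm square, sides along the slide's x and y, top 126 mm above the bench, on an aluminium ledge 46 mm above the bench, 132 mm from the tray's centre towards the robot (-x).
- mat: black rubber mat 190 x 150 x 3 mm, fixed to the bench, where the scoop is kept. Origin: centre of its underside.
- scoop: wire scoop, about 0.16 kg, standing on the mat; x forward (tine tips), z up, origin on its underside below the handle. Floor: four round 5 mm tines along x at y = -45, -15, 15, 45 mm, tips at x = 107 mm. Rear wall: tines bent up at x = 0 to a cross wire at z = 52 mm. Orange handle 28 (x) by 24 (y) mm, upright at x = y = 0, z = 65 to 131 mm; grip it from above at z = 105 mm.
- scoop_mid (a point): middle of the scoop's underside, 50 mm forward of scoop's origin. The scoop has side wires (y = +-56, z = 30 mm, x = 0 to 90 mm) and is 117 mm wide in all; the gaps between tines are 25 mm clear. It holds three or four balls; more roll out at the front. Its front is open: tilt it back to keep the balls in.
- ball0: brass-coloured joint ball with a black bore, 46 mm diameter, 55 g; origin at its centre. It rolls, but soon stops (starts rolling at about 5 degrees of slope). May be absent: four to six are present.
- ball1: brass-coloured joint ball with a black bore, 46 mm diameter, 55 g; origin at its centre. It rolls, but soon stops (starts rolling at about 5 degrees of slope). May be absent: four to six are present.
- ball2: brass-coloured joint ball with a black bore, 46 mm diameter, 55 g; origin at its centre. It rolls, but soon stops (starts rolling at about 5 degrees of slope). May be absent: four to six are present.
- ball3: brass-coloured joint ball with a black bore, 46 mm diameter, 55 g; origin at its centre. It rolls, but soon stops (starts rolling at about 5 degrees of slope). May be absent: four to six are present.
- ball4: brass-coloured joint ball with a black bore, 46 mm diameter, 55 g; origin at its centre. It rolls, but soon stops (starts rolling at about 5 degrees of slope). May be absent: four to six are present.
- ball5: brass-coloured joint ball with a black bore, 46 mm diameter, 55 g; origin at its centre. It rolls, but soon stops (starts rolling at about 5 degrees of slope). May be absent: four to six are present.
- chip0: white rounded ceramic finishing chip, 16 mm, 12 g; origin at its centre. It passes through the scoop's gaps.
- chip1: white rounded ceramic finishing chip, 16 mm, 12 g; origin at its centre. It passes through the scoop's gaps.
- chip2: white rounded ceramic finishing chip, 16 mm, 12 g; origin at its centre. It passes through the scoop's gaps.
- chip3: white rounded ceramic finishing chip, 16 mm, 12 g; origin at its centre. It passes through the scoop's gaps.
- chip4: white rounded ceramic finishing chip, 16 mm, 12 g; origin at its centre. It passes through the scoop's gaps.
- chip5: white rounded ceramic finishing chip, 16 mm, 12 g; origin at its centre. It passes through the scoop's gaps.
- spool_dark: bystander: wire spool 60 mm across, 50 mm high, dark winding; origin centre of underside
- spool_red: bystander: wire spool 60 mm across, 50 mm high, red winding; origin centre of underside
- screwdriver: bystander: screwdriver, green handle, 200 mm long, lying; origin under its middle
- bearing: bystander: bearing 64 mm across, 22 mm high; origin centre of underside
- gauge_block: bystander: brass block 90 x 30 x 25 mm; origin centre of underside

How it is judged:
By the outcome, as a careful person would: the job done as asked, in the order asked, and still so for the second after the job is handed in, with the robot touching nothing.
Of ball0, ball1, ball2, ball3, ball4, ball5 only 4 to 6 are there at a start; the rules pass over those that are not, and their reading is None.
At some moment in a run one of scoop, chip0, chip1, chip2, chip3, chip4, chip5 may be knocked a few centimetres aside while the robot is not near it.
It also fails if it takes over 210 s, if anything falls off the work surface, if the arm or the gripper's body presses on something with over 40 N, if the wrist force passes 120 N, or if a joint passes its speed limit or range.

## Working session

There is one attempt and no reset: what is moved stays moved. The work goes in short steps, Python scripts to look and compute and a tool call to move; the robot and the scene stay as the last step left them, time stands still between calls to the robot, and variables do not carry over. Pictures are saved under pics/ and viewed, and the job is handed in when it is done.

Besides the shell and the picture viewer there is one more tool, called after "Call:" as name(argument=value, ...), one argument or row to a line, values as JSON. drive_tool: Moves the arm, as the interface text tells. Its arguments: {"type":"object","properties":{"commands":{"type":"array"},"force":{"type":"number"}},"required":["commands"]}

```bash
mkdir -p pics; ls
python3 - <<'E'
from bench import monitor, viewer, job
import cv2, numpy as np
print(monitor.get_obs())
for n in ("scene","top"):
    im=viewer.grab_frame(n); cv2.imwrite(f"pics/{n}0.png",im[:,:,::-1])
    print(n,viewer.calibration(n))
E
```

```text
pics
{'clock': 0.0, 'joints': array([-1.33308176,  0.47780281,  0.0223393 ,  1.55648688, -0.01150434,
        1.1092412 , -0.08308115]), 'qvel': array([ 0.0002731 ,  0.00121252, -0.00019391, -0.00151329, -0.0002305 ,
        0.00168929, -0.00036287]), 'tau': array([-2.40086956e-04, -5.96471000e+01,  1.60790976e+00, -2.81190044e+01,
        1.24897700e-02,  9.53016628e-03, -6.20962268e-06]), 'tcp_pos': array([0.22861202, 0.63447718, 0.2303089 ]), 'orientation': array([-5.40410468e-01, -3.09457756e+00,  2.82875271e-03]), 'contact_force': array([-0.5687613 ,  0.21252794,  0.01723063]), 'moment': array([-0.02529423, -0.02457133, -0.00162422]), 'grip_width': 0.08505401414395938}
scene {'K': array([[371.19313567,   0.        , 319.0424201 ],
       [  0.        , 371.19313567, 203.86652848],
       [  0.        ,   0.        ,   1.        ]]), 'R': array([[ 0.13103625,  0.99130796, -0.01174829],
       [ 0.6738466 , -0.09775217, -0.73237645],
       [-0.72715903,  0.08805132, -0.68079858]]), 't': array([-0.10672749, -0.30601111,  1.43912226])}
top {'K': array([[483.10734013,   0.        , 324.68415619],
       [  0.        , 483.10734013, 191.17153925],
       [  0.        ,   0.        ,   1.        ]]), 'R': array([[ 0.00752554, -0.99982128, -0.01734262],
       [-0.99397423, -0.00558266, -0.10947179],
       [ 0.10935541,  0.01806195, -0.9938386 ]]), 't': array([0.02510714, 0.57702222, 1.15501695])}
```

View pics/scene0.png

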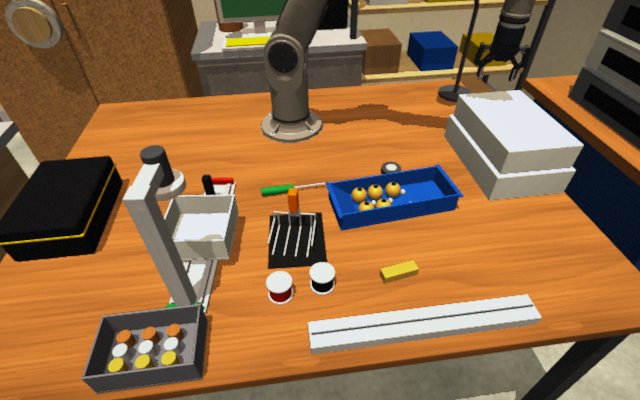

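View pics/top0.png

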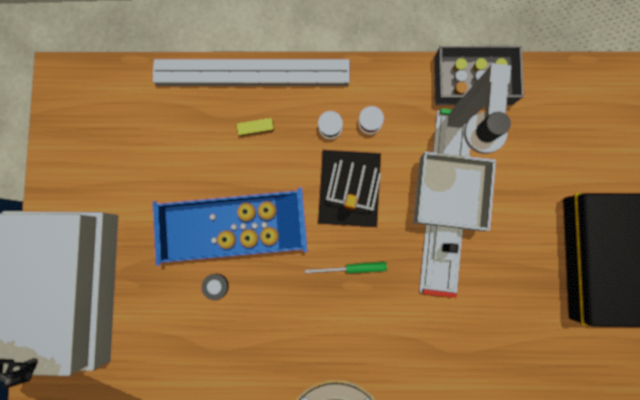

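The top view shows the trough at (230,228) with five balls, the mat and scoop at (350,188), the carriage mid-slide at (455,190), and the post at (450,248). Next I'll enlarge these areas to measure them.

```bash
cat > h.py <<'E'
from bench import monitor, viewer, job
import cv2, numpy as np
from scipy.spatial.transform import Rotation as Ro
def p2w(n,u,v,z):
    c=viewer.calibration(n); K,R,t=c['K'],c['R'],c['t']
    d=R.T@np.linalg.solve(K,[u,v,1.]); o=-R.T@t
    return o+d*(z-o[2])/d[2]
def w2p(n,X):
    c=viewer.calibration(n); p=c['K']@(c['R']@np.array(X,float)+c['t']); return p[:2]/p[2]
def crop(n,im,x0,y0,x1,y1,s,name):
    c=cv2.resize(im[y0:y1,x0:x1],None,fx=s,fy=s,interpolation=cv2.INTER_CUBIC)
    c=np.ascontiguousarray(c[:,:,::-1])
    for x in range((x0+9)//10*10,x1,10):
        cv2.line(c,((x-x0)*s,0),((x-x0)*s,4 if x%50 else 12),(0,255,255),1)
        if x%20==0: cv2.putText(c,str(x),((x-x0)*s,18),0,.35,(0,255,255),1)
    for y in range((y0+9)//10*10,y1,10):
        cv2.line(c,(0,(y-y0)*s),(4,(y-y0)*s),(0,255,255),1)
        if y%20==0: cv2.putText(c,str(y),(6,(y-y0)*s+4),0,.35,(0,255,255),1)
    cv2.imwrite('pics/'+name,c)
def st():
    o=monitor.get_obs(); R=Ro.from_rotvec(o['orientation']).as_matrix()
    print('t',round(o['clock'],2),'p',o['tcp_pos'].round(4),'R\n',R.round(3),'F',o['contact_force'].round(1),'w',round(o['grip_width'],4),'q',o['joints'].round(2))
E
python3 - <<'E'
from h import *
im=cv2.imread('pics/top0.png')[:,:,::-1]
crop('top',im,145,180,315,275,4,'c_tr.png')
crop('top',im,310,140,510,300,4,'c_sc.png')
print(w2p('top',[0,0,0]))
E
```

```text
[335.18568598 432.52182335]
```

View pics/c_tr.png

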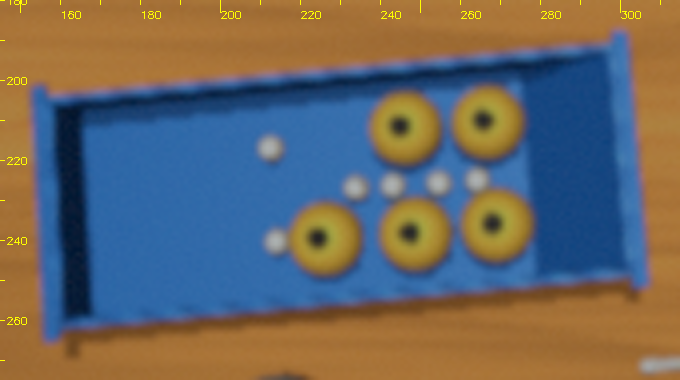

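View pics/c_sc.png

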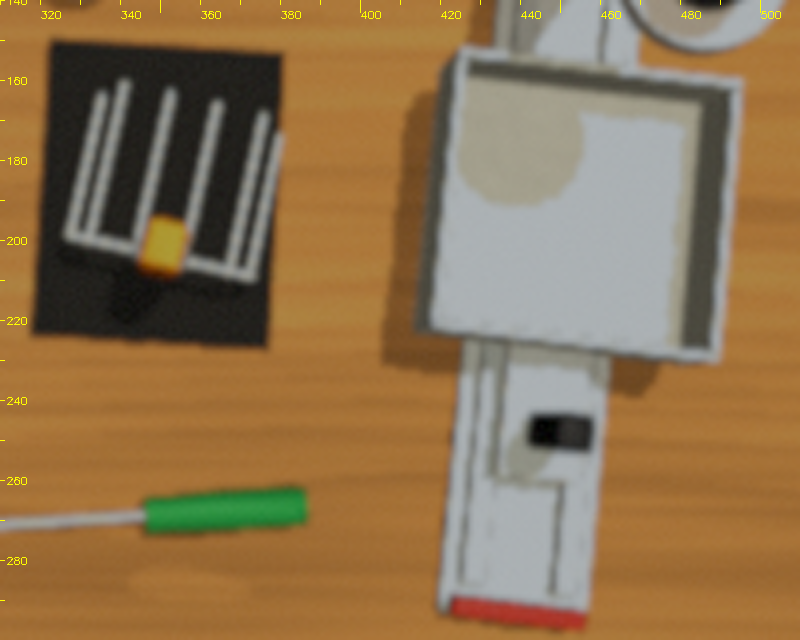

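Run:
```python
from h import *
def P(n,l,z):
    r=np.array([p2w('top',u,v,z) for u,v in l]); print(n,r.round(4).tolist()); return r
T=P('trough',[(153,202),(302,188),(307,252),(157,265)],.06); print(T.mean(0),np.linalg.norm(np.diff(T,axis=0),axis=1))
d=T[0]-T[1]; print('trough y dir deg',np.degrees(np.arctan2(d[1],d[0]))); d=T[3]-T[2]; print(np.degrees(np.arctan2(d[1],d[0])))
R=P('tray',[(425.5,151.7),(495.5,160),(490,230.5),(413.7,222.5)],.104); print(R.mean(0),np.linalg.norm(np.diff(R,axis=0),axis=1))
for a,b in ((3,0),(2,1)): d=R[a]-R[b]; print('slide x',np.degrees(np.arctan2(-d[1],-d[0])))
P('post',[(454.3,248)],.126)
P('scoop handle',[(351.3,200.5)],.131)
P('tips',[(334.8,162.8),(341,160),(352.5,162.5),(364,165.5),(376,168),(379.8,173.5)],.0055)
P('mat',[(322.5,150.2),(380.5,153.7),(376.7,226.7),(318,223)],.003)
P('balls',[(243,211.8),(265.3,210.7),(224,239.5),(246,238.3),(267,236.3)],.028)
P('screwdr',[(386,267),(306,270)],.01)
P('redstop',[(423,291.5),(456.5,295.5)],.04)
P('greenetc',[(441,112)],.04)
st()
```

```text
trough [[0.5452, 0.4415, 0.06], [0.5811, 0.0829, 0.06], [0.4287, 0.0692, 0.06], [0.3953, 0.425, 0.06]]
[0.48756873 0.25465939 0.06      ] [0.36039388 0.15306196 0.35738797]
trough y dir deg 95.71749266696561
95.35968783539926
tray [[0.6623, -0.2056, 0.104], [0.6435, -0.3663, 0.104], [0.4811, -0.3489, 0.104], [0.4981, -0.1762, 0.104]]
[ 0.57126089 -0.27422872  0.104     ] [0.16184769 0.16336331 0.17348493]
slide x -10.132047715688378
slide x -6.131756622323772
post [[0.4411, -0.2618, 0.126]]
scoop handle [[0.5452, -0.0328, 0.131]]
tips [[0.652, 0.0044, 0.0055], [0.6593, -0.0113, 0.0055], [0.653, -0.0403, 0.0055], [0.6455, -0.0693, 0.0055], [0.6392, -0.0995, 0.0055], [0.6253, -0.109, 0.0055]]
mat [[0.6847, 0.0358, 0.003], [0.6763, -0.1113, 0.003], [0.4917, -0.1009, 0.003], [0.4999, 0.0455, 0.003]]
balls [[0.5251, 0.2296, 0.028], [0.5281, 0.1747, 0.028], [0.4569, 0.2745, 0.028], [0.4602, 0.2206, 0.028], [0.4655, 0.1692, 0.028]]
screwdr [[0.3929, -0.1226, 0.01], [0.3839, 0.0738, 0.01]]
redstop [[0.3373, -0.2068, 0.04], [0.3287, -0.2859, 0.04]]
greenetc [[0.7746, -0.2576, 0.04]]
t 0.1 p [0.2286 0.6345 0.2304] R
 [[-0.941  0.339 -0.   ]
 [ 0.339  0.941 -0.002]
 [-0.    -0.002 -1.   ]] F [ 0.1  0.3 -0.4] w 0.0854 q [-1.33  0.48  0.02  1.56 -0.01  1.11 -0.08]
```

```bash
cat >> h.py <<'E'
def T2(x,y,yaw,pts):
    c,s=np.cos(yaw),np.sin(yaw); pts=np.atleast_2d(np.array(pts,float)); 
    return np.c_[x+c*pts[:,0]-s*pts[:,1], y+s*pts[:,0]+c*pts[:,1], pts[:,2]]
def ov(n,im,polys,box,s,name):
    x0,y0,x1,y1=box
    c=np.ascontiguousarray(cv2.resize(im[y0:y1,x0:x1],None,fx=s,fy=s,interpolation=cv2.INTER_CUBIC)[:,:,::-1])
    for p,col,closed in polys:
        q=np.array([(w2p(n,X)-[x0-.5,y0-.5])*s for X in p]).round().astype(int)
        cv2.polylines(c,[q],closed,col,1,cv2.LINE_AA)
    cv2.imwrite('pics/'+name,c)
def rect(hx,hy,z): return [(-hx,-hy,z),(hx,-hy,z),(hx,hy,z),(-hx,hy,z)]
E
python3 - <<'E'
from h import *
im=cv2.imread('pics/top0.png')[:,:,::-1]
ims=cv2.imread('pics/scene0.png')[:,:,::-1]
x,y,a=.4876,.2547,np.radians(5.5)
g=(0,255,0);r=(0,0,255);w=(255,255,0)
polys=[(T2(x,y,a,rect(.07,.173,.06)),g,True),(T2(x,y,a,[(-.065,-.108,.005),(.065,-.108,.005),(.065,.168,.005),(-.065,.168,.005)]),r,True)]
ov('top',im,polys,(145,180,315,275),4,'o1.png')
ov('scene',ims,polys,(315,150,475,240),5,'o2.png')
E
```

```text
(no output)
```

View pics/o1.png

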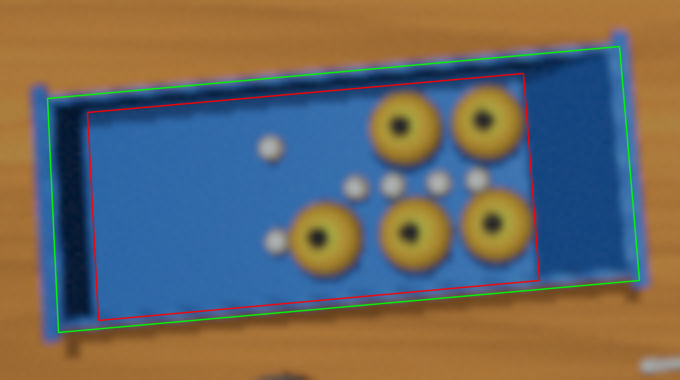

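View pics/o2.png

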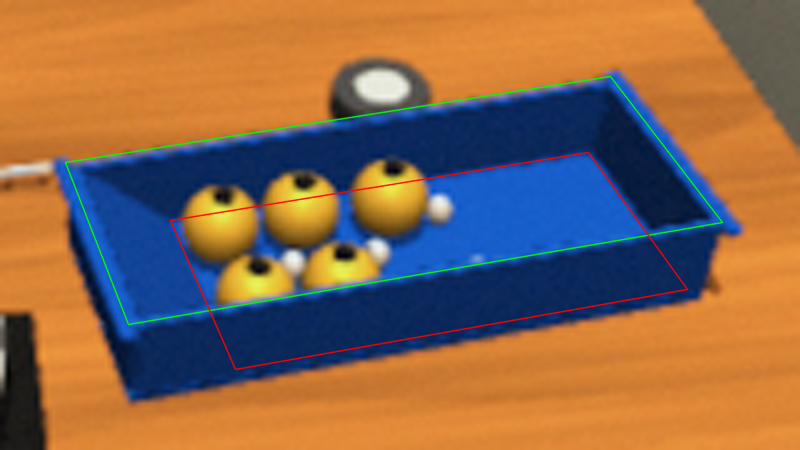

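```bash
cat >> h.py <<'E'
from scipy.linalg import logm, expm
def plan(target, yaw_y=None, Rt=None, maxlin=.055, maxrot=9.):
    """target TCP pos; yaw_y: world angle deg of tool y with tool down; prints row and count"""
    o=monitor.get_obs(); R=Ro.from_rotvec(o['orientation']).as_matrix(); p=o['tcp_pos']
    if Rt is None:
        if yaw_y is None: Rt=R
        else:
            a=np.radians(yaw_y); yv=np.array([np.cos(a),np.sin(a),0]); zv=np.array([0,0,-1.]); Rt=np.c_[np.cross(yv,zv),yv,zv]
    A=np.eye(4);A[:3,:3]=R;A[:3,3]=p;B=np.eye(4);B[:3,:3]=Rt;B[:3,3]=target
    M=np.linalg.solve(A,B); L=logm(M).real
    for n in range(1,200):
        E=expm(L/n); v=E[:3,3]; w=np.degrees(Ro.from_matrix(E[:3,:3]).as_rotvec())
        if np.abs(v).max()<=maxlin and np.abs(w).max()<=maxrot and np.linalg.norm(v)<=.06 and np.linalg.norm(w)<=10.5: break
    print('now',p.round(4),'-> rows',n,'linear',v.round(4).tolist(),'dr',w.round(2).tolist(),'F',o['contact_force'].round(1),'w',round(o['grip_width'],4),'t',round(o['clock'],2))
E
python3 - <<'E'
from h import *
plan([.5,.3,.23],yaw_y=75)
E
```

```text
now [0.2286 0.6345 0.2304] -> rows 8 linear [-0.045, -0.0295, 0.0001] dr [-0.01, 0.0, -0.6] F [ 0.1  0.3 -0.4] w 0.0854 t 0.1
```

Call:
drive_tool(
  commands=[
    {"linear": [-0.045,-0.0295,0],"dr": [0,0,-0.6],"jaw": 0},
    {"linear": [-0.045,-0.0295,0],"dr": [0,0,-0.6],"jaw": 0},
    {"linear": [-0.045,-0.0295,0],"dr": [0,0,-0.6],"jaw": 0},
    {"linear": [-0.045,-0.0295,0],"dr": [0,0,-0.6],"jaw": 0},
    {"linear": [-0.045,-0.0295,0],"dr": [0,0,-0.6],"jaw": 0},
    {"linear": [-0.045,-0.0295,0],"dr": [0,0,-0.6],"jaw": 0},
    {"linear": [-0.045,-0.0295,0],"dr": [0,0,-0.6],"jaw": 0},
    {"linear": [-0.045,-0.0295,0],"dr": [0,0,-0.6],"jaw": 0},
  ],
  force=60,
)

```text
clock: 1.1
tcp_pos: [0.5032, 0.2944, 0.2268]
orientation: [-0.389, -3.113, 0.008]
contact_force: [0.9, 1.5, -0.4]
grip_width: 0.0855
```

Run:
```python
from h import *
st()
plan([.447,-.262,.2],yaw_y=84)
```

```text
t 1.1 p [0.5032 0.2944 0.2268] R
 [[-0.969  0.246 -0.005]
 [ 0.246  0.969 -0.004]
 [ 0.004 -0.005 -1.   ]] F [ 0.9  1.5 -0.4] w 0.0855 q [-0.75  0.33  0.14  1.79 -0.05  1.03  0.74]
now [0.5032 0.2944 0.2268] -> rows 11 linear [-0.0042, -0.0507, 0.0026] dr [-0.03, -0.02, -0.75] F [ 0.9  1.5 -0.4] w 0.0855 t 1.1
```

Call:
drive_tool(
  commands=[
    {"linear": [-0.0042,-0.0507,0.002],"dr": [0,0,-0.75],"jaw": 0},
    {"linear": [-0.0042,-0.0507,0.002],"dr": [0,0,-0.75],"jaw": 0},
    {"linear": [-0.0042,-0.0507,0.002],"dr": [0,0,-0.75],"jaw": 0},
    {"linear": [-0.0042,-0.0507,0.002],"dr": [0,0,-0.75],"jaw": 0},
    {"linear": [-0.0042,-0.0507,0.002],"dr": [0,0,-0.75],"jaw": 0},
    {"linear": [-0.0042,-0.0507,0.002],"dr": [0,0,-0.75],"jaw": 0},
    {"linear": [-0.0042,-0.0507,0.002],"dr": [0,0,-0.75],"jaw": 0},
    {"linear": [-0.0042,-0.0507,0.002],"dr": [0,0,-0.75],"jaw": 0},
  ],
)

```text
clock: 2.1
tcp_pos: [0.4528, -0.1236, 0.2112]
orientation: [-0.224, -3.129, 0.009]
contact_force: [1.4, 0.4, 0.0]
grip_width: 0.0853
```

Run:
```python
from h import *
plan([.441,-.262,.17],yaw_y=84,maxlin=.045)
im=viewer.grab_frame('top');  crop('top',im,400,140,520,300,4,'c1.png')
im=viewer.grab_frame('scene'); crop('scene',im,140,120,300,320,3,'c2.png')
```

```text
now [ 0.4528 -0.1236  0.2112] -> rows 4 linear [-0.0015, -0.0347, 0.0104] dr [-0.08, -0.06, -0.55] F [1.4 0.4 0. ] w 0.0853 t 2.1
```

View pics/c2.png

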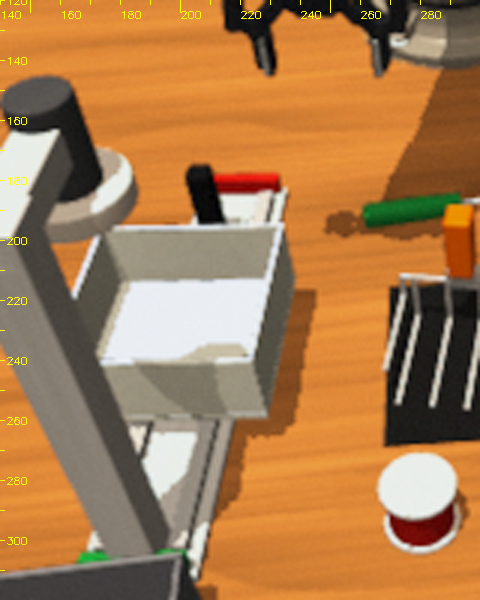

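The scene crop shows the post's top near (206,177) and the tray clear. I'll check the post against that view, then descend over it.

Run:
```python
from h import *
print(p2w('scene',206.3,176.8,.126))
plan([.4405,-.262,.17],yaw_y=84,maxlin=.045)
```

```text
[ 0.44460622 -0.25824451  0.126     ]
now [ 0.4517 -0.1279  0.2112] -> rows 3 linear [-0.0024, -0.0447, 0.014] dr [-0.15, -0.09, -0.91] F [-0.  -0.2  0.2] w 0.0854 t 2.2
```

Call:
drive_tool(
  commands=[
    {"linear": [-0.0015,-0.0347,0.0104],"dr": [0,0,-0.55],"jaw": 0},
    {"linear": [-0.0015,-0.0347,0.0104],"dr": [0,0,-0.55],"jaw": 0},
    {"linear": [-0.0015,-0.0347,0.0104],"dr": [0,0,-0.55],"jaw": 0},
    {"linear": [-0.0015,-0.0347,0.0104],"dr": [0,0,-0.55],"jaw": 0},
  ],
)

```text
clock: 2.7
tcp_pos: [0.4397, -0.2659, 0.1693]
orientation: [-0.168, -3.133, 0.008]
contact_force: [-0.2, 0.3, 0.2]
grip_width: 0.0857
```

Run:
```python
from h import *
plan([.441,-.262,.092],yaw_y=84,maxlin=.02)
```

```text
now [ 0.4397 -0.2659  0.1693] -> rows 4 linear [-0.0003, 0.0011, 0.0193] dr [-0.08, -0.06, -0.03] F [-0.2  0.3  0.2] w 0.0857 t 2.7
```

Call:
drive_tool(
  commands=[
    {"linear": [-0.0005,0.0012,0.0193],"dr": [0,0,0],"jaw": 0},
    {"linear": [-0.0005,0.0012,0.0193],"dr": [0,0,0],"jaw": 0},
    {"linear": [-0.0005,0.0012,0.0193],"dr": [0,0,0],"jaw": 0},
    {"linear": [-0.0005,0.0012,0.0193],"dr": [0,0,0],"jaw": 0},
    {"linear": [0,0,0],"dr": [0,0,0],"jaw": 1},
    {"linear": [0,0,0],"dr": [0,0,0],"jaw": 1},
    {"linear": [0,0,0],"dr": [0,0,0],"jaw": 1},
    {"linear": [0,0,0],"dr": [0,0,0],"jaw": 1},
  ],
  force=60,
)

```text
clock: 3.7
tcp_pos: [0.4426, -0.2605, 0.0899]
orientation: [-0.172, -3.131, 0.005]
contact_force: [1.6, 3.0, -1.3]
grip_width: 0.0211
```

Run:
```python
from h import *
st()
```

```text
t 3.7 p [ 0.4426 -0.2605  0.0899] R
 [[-0.994  0.11  -0.006]
 [ 0.11   0.994 -0.003]
 [ 0.005 -0.003 -1.   ]] F [ 1.6  3.  -1.3] w 0.0211 q [ 0.1   0.43  0.39  2.08 -0.24  0.68  2.1 ]
```

Call:
drive_tool(
  commands=[
    {"linear": [0.012,0,0],"dr": [0,0,0],"jaw": 1},
    {"linear": [0.012,0,0],"dr": [0,0,0],"jaw": 1},
    {"linear": [0.012,0,0],"dr": [0,0,0],"jaw": 1},
  ],
)

```text
clock: 4.08
tcp_pos: [0.4065, -0.2563, 0.0899]
orientation: [-0.172, -3.134, 0.006]
contact_force: [3.2, -0.1, -6.6]
grip_width: 0.0216
```

Call:
drive_tool(
  commands=[
    {"linear": [0.01,0,0],"dr": [0,0,0],"jaw": 1},
    {"linear": [0.01,0,0],"dr": [0,0,0],"jaw": 1},
  ],
)

```text
clock: 4.32
tcp_pos: [0.3847, -0.2538, 0.0899]
orientation: [-0.173, -3.133, 0.006]
contact_force: [3.1, -0.4, -9.6]
grip_width: 0.0213
```

Call:
drive_tool(
  commands=[
    {"linear": [0.01,0,-0.0005],"dr": [0,0,0],"jaw": 1},
    {"linear": [0.01,0,-0.0005],"dr": [0,0,0],"jaw": 1},
  ],
)

```text
clock: 4.58
tcp_pos: [0.3701, -0.2523, 0.0906]
orientation: [0.169, 3.128, -0.014]
contact_force: [34.5, -4.5, -52.0]
grip_width: 0.0211
```

Run:
```python
from h import *
st()
im=viewer.grab_frame('top');  crop('top',im,400,140,520,310,4,'c3.png')
im=viewer.grab_frame('scene'); crop('scene',im,140,120,300,320,3,'c4.png')
```

```text
t 4.58 p [ 0.3701 -0.2523  0.0906] R
 [[-0.994  0.108  0.008]
 [ 0.108  0.994 -0.01 ]
 [-0.009 -0.009 -1.   ]] F [ 34.5  -4.5 -52. ] w 0.0211 q [ 0.11  0.33  0.4   2.23 -0.22  0.6   2.14]
```

View pics/c4.png

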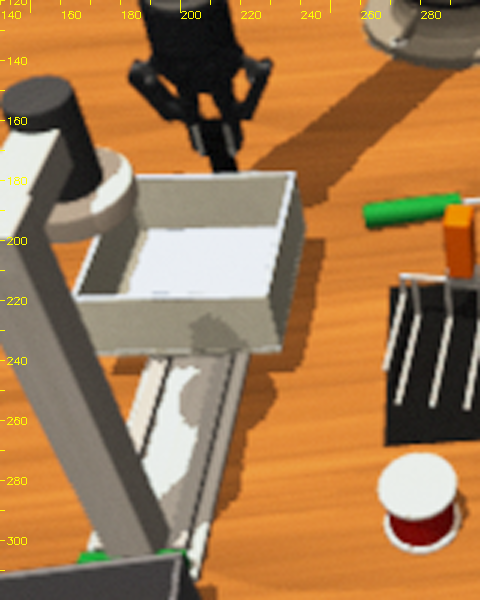

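View pics/c3.png

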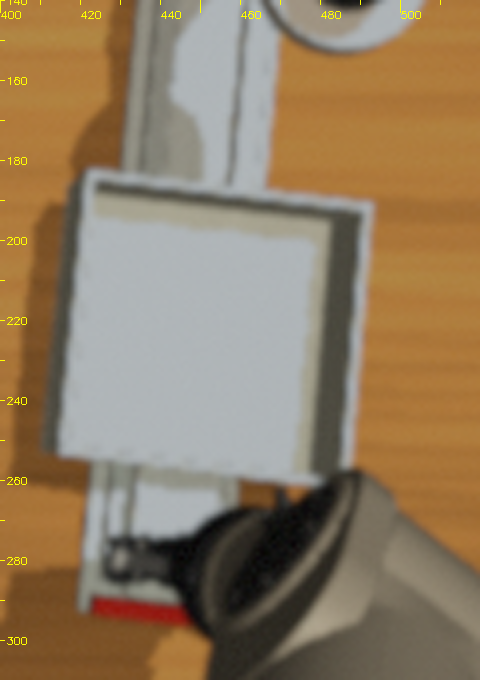

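The arm has met the red stop: the x force rose to 34 N. I'll relax, open and rise.

Call:
drive_tool(
  commands=[
    {"linear": [0,0,0.0005],"dr": [0,0,0],"jaw": 1},
    {"linear": [0,0,0],"dr": [0,0,0],"jaw": 0},
    {"linear": [0,0,0],"dr": [0,0,0],"jaw": 0},
    {"linear": [0,0,0],"dr": [0,0,0],"jaw": 0},
    {"linear": [0,0,0],"dr": [0,0,0],"jaw": 0},
    {"linear": [0,0,-0.03],"dr": [0,0,0],"jaw": 0},
    {"linear": [0,0,-0.04],"dr": [0,0,0],"jaw": 0},
    {"linear": [0,0,-0.05],"dr": [0,0,0],"jaw": 0},
  ],
)

```text
clock: 5.68
tcp_pos: [0.3655, -0.2512, 0.2119]
orientation: [0.171, 3.137, -0.013]
contact_force: [1.7, 0.6, -0.3]
grip_width: 0.0854
```

Run:
```python
from h import *
st()
plan([.535,-.03,.22],yaw_y=83)
plan([.535,-.03,.22],yaw_y=168)
plan([.535,-.03,.22],yaw_y=-12)
```

```text
t 5.67 p [ 0.3655 -0.2512  0.2119] R
 [[-0.994  0.108 -0.   ]
 [ 0.108  0.994 -0.008]
 [-0.001 -0.008 -1.   ]] F [ 1.7  0.6 -0.3] w 0.0854 q [ 0.01  0.11  0.48  2.13 -0.05  0.91  1.99]
now [ 0.3655 -0.2512  0.2119] -> rows 5 linear [-0.0286, 0.0478, -0.0018] dr [-0.09, 0.01, 0.15] F [ 1.7  0.6 -0.3] w 0.0854 t 5.67
now [ 0.3655 -0.2512  0.2119] -> rows 10 linear [-0.0285, 0.0109, -0.0009] dr [-0.04, -0.03, -8.42] F [ 1.7  0.6 -0.3] w 0.0854 t 5.67
now [ 0.3655 -0.2512  0.2119] -> rows 11 linear [0.0061, 0.0279, -0.0009] dr [-0.03, 0.04, 8.71] F [ 1.7  0.6 -0.3] w 0.0854 t 5.67
```

Call:
drive_tool(
  commands=[
    {"linear": [-0.0286,0.0478,0],"dr": [0,0,9],"jaw": 0},
    {"linear": [0.0,0.028,0],"dr": [0,0,10],"jaw": 0},
    {"linear": [0.0061,0.0279,0],"dr": [0,0,10],"jaw": 0},
    {"linear": [0.0061,0.0279,0],"dr": [0,0,10],"jaw": 0},
    {"linear": [0.0061,0.0279,0],"dr": [0,0,10],"jaw": 0},
    {"linear": [0,0,0],"dr": [0,0,10],"jaw": 0},
    {"linear": [0,0,0],"dr": [0,0,10],"jaw": 0},
    {"linear": [0,0,0],"dr": [0,0,10],"jaw": 0},
  ],
)

```text
clock: 6.68
tcp_pos: [0.4441, -0.1, 0.216]
orientation: [2.166, 2.256, 0.0]
contact_force: [1.0, 0.1, -0.2]
grip_width: 0.0854
```

Run:
```python
from h import *
st()
im=viewer.grab_frame('top');  crop('top',im,310,140,510,310,4,'c5.png')
im=viewer.grab_frame('scene'); crop('scene',im,240,120,400,270,4,'c6.png')
plan([.545,-.033,.2],yaw_y=-12)
```

```text
t 6.67 p [ 0.4441 -0.1     0.216 ] R
 [[-0.04   0.999  0.011]
 [ 0.999  0.041 -0.01 ]
 [-0.01   0.01  -1.   ]] F [ 1.   0.1 -0.2] w 0.0854 q [-0.35  0.12  0.46  2.11 -0.06  0.91  0.19]
now [ 0.4441 -0.1001  0.216 ] -> rows 3 linear [0.0238, 0.0328, 0.0054] dr [0.22, 0.17, 4.86] F [-0.6  0.4 -0.5] w 0.0857 t 6.78
```

View pics/c5.png

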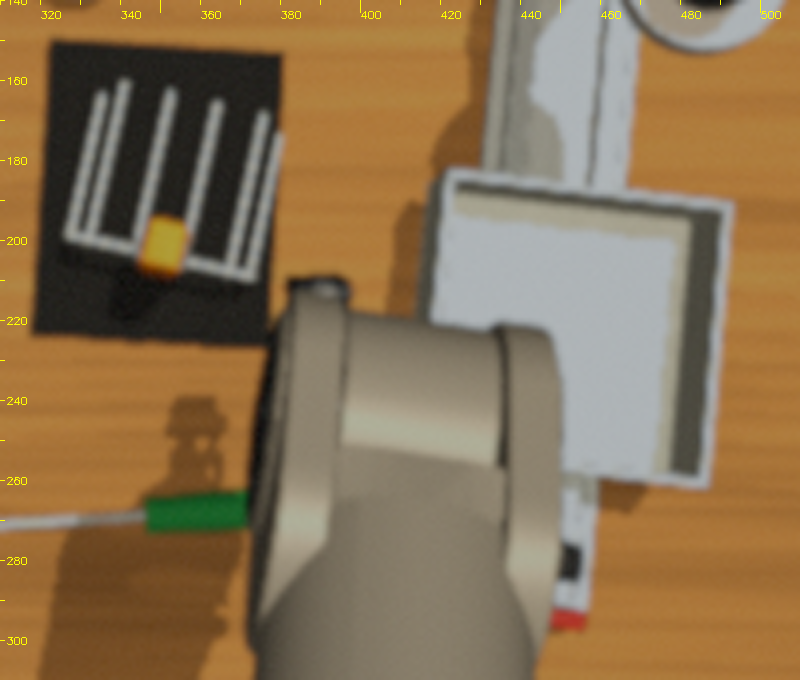

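View pics/c6.png

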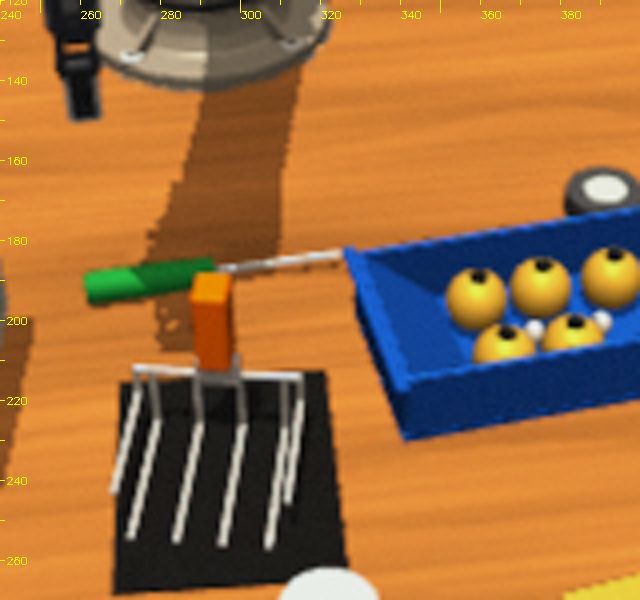

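The scoop is unmoved: handle top at (351,200) in the top view and (293,191) in the scene view.

Run:
```python
from h import *
print(p2w('scene',293.2,191.5,.131),p2w('top',351.3,200.3,.131))
a=p2w('top',310+66/4,140+236/4,.052);b=p2w('top',310+253/4,140+278/4,.052);print(a,b,np.degrees(np.arctan2(*(a-b)[[1,0]]))-90)
im=cv2.imread('pics/top0.png')[:,:,::-1]
x,y,yw=.545,-.033,np.radians(-12)
g=(0,255,0)
pl=[(T2(x,y,yw,[(0,k,.0025),(.107,k,.0025)]),g,False) for k in(-.045,-.015,.015,.045)]+[(T2(x,y,yw,[(.09,-.056,.03),(0,-.056,.03),(0,-.056,.052),(0,.056,.052),(0,.056,.03),(.09,.056,.03)]),g,False),(T2(x,y,yw,rect(.014,.012,.131)),(255,0,0),True)]
ov('top',im,pl,(310,140,390,230),7,'o3.png')
im=cv2.imread('pics/scene0.png')[:,:,::-1]
ov('scene',im,pl,(255,180,335,280),6,'o4.png')
```

```text
[ 0.54519307 -0.0296317   0.131     ] [ 0.5456718  -0.03277968  0.131     ]
[0.55567337 0.02401424 0.052     ] [ 0.53102135 -0.08840776  0.052     ] -12.368122592298946
```

View pics/o3.png

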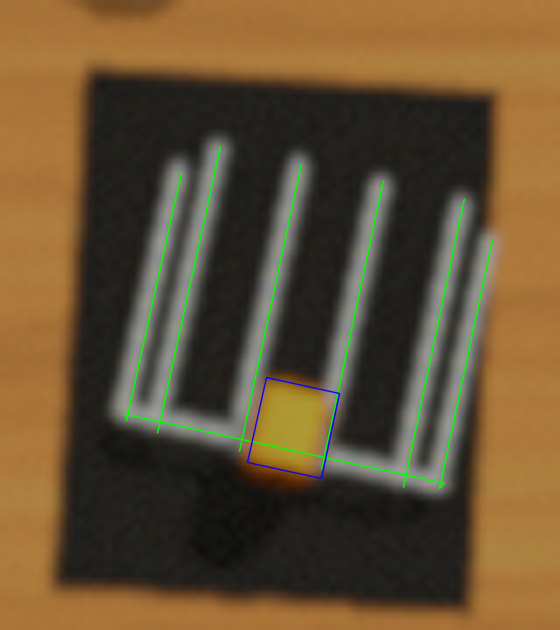

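View pics/o4.png

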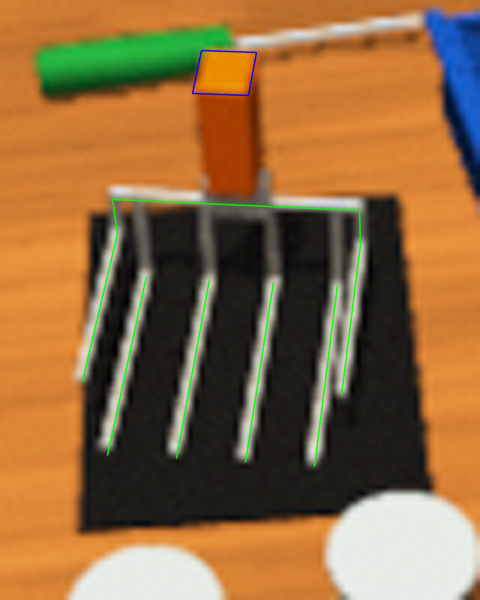

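Run:
```python
from h import *
plan([.546,-.032,.17],yaw_y=-12.3,maxlin=.04)
```

```text
now [ 0.4441 -0.1001  0.216 ] -> rows 3 linear [0.0243, 0.033, 0.0154] dr [0.22, 0.17, 4.96] F [-0.6  0.4 -0.5] w 0.0857 t 6.78
```

Call:
drive_tool(
  commands=[
    {"linear": [0.0243,0.033,0.0154],"dr": [0.2,0.2,5],"jaw": 0},
    {"linear": [0.0243,0.033,0.0154],"dr": [0.2,0.2,5],"jaw": 0},
    {"linear": [0.0243,0.033,0.0154],"dr": [0.2,0.2,5],"jaw": 0},
    {"linear": [0,0,0],"dr": [0,0,0],"jaw": 0},
  ],
)

```text
clock: 7.28
tcp_pos: [0.549, -0.0303, 0.1692]
orientation: [-2.44, -1.977, -0.006]
contact_force: [-0.1, -0.3, -0.5]
grip_width: 0.0856
```

Run:
```python
from h import *
st();plan([.546,-.032,.089],yaw_y=-12.3,maxlin=.021)
```

```text
t 7.28 p [ 0.549  -0.0303  0.1692] R
 [[ 0.207  0.978  0.002]
 [ 0.978 -0.207  0.003]
 [ 0.003  0.002 -1.   ]] F [-0.1 -0.3 -0.5] w 0.0856 q [-0.41  0.36  0.44  1.94 -0.2   0.87 -0.07]
now [ 0.549  -0.0303  0.1692] -> rows 4 linear [-0.0006, -0.0007, 0.02] dr [0.02, -0.05, 0.08] F [-0.1 -0.3 -0.5] w 0.0856 t 7.28
```

Call:
drive_tool(
  commands=[
    {"linear": [-0.0006,-0.0007,0.02],"dr": [0,0,0],"jaw": 0},
    {"linear": [-0.0006,-0.0007,0.02],"dr": [0,0,0],"jaw": 0},
    {"linear": [-0.0006,-0.0007,0.02],"dr": [0,0,0],"jaw": 0},
    {"linear": [-0.0006,-0.0007,0.0195],"dr": [0,0,0],"jaw": 0},
    {"linear": [0,0,0],"dr": [0,0,0],"jaw": 1},
    {"linear": [0,0,0],"dr": [0,0,0],"jaw": 1},
    {"linear": [0,0,0],"dr": [0,0,0],"jaw": 1},
    {"linear": [0,0,0],"dr": [0,0,0],"jaw": 1},
  ],
  force=100,
)

```text
clock: 8.28
tcp_pos: [0.5443, -0.0359, 0.0914]
orientation: [2.421, 2.0, 0.008]
contact_force: [0.2, 0.2, -1.4]
grip_width: 0.0265
```

Run:
```python
from h import *
st()
```

```text
t 8.28 p [ 0.5443 -0.0359  0.0914] R
 [[ 0.189  0.982  0.005]
 [ 0.982 -0.189  0.002]
 [ 0.003  0.004 -1.   ]] F [ 0.2  0.2 -1.4] w 0.0265 q [-0.35  0.47  0.39  2.01 -0.27  0.71  0.01]
```

```bash
cat >> h.py <<'E'
TR=(.4876,.2550,np.radians(5.5))
def loc(X):
    d=np.array(X)[:2]-TR[:2]; c,s=np.cos(TR[2]),np.sin(TR[2]); return np.array([c*d[0]+s*d[1],-s*d[0]+c*d[1]])
def wor(x,y): return T2(*TR,[(x,y,0)])[0][:2]
E
python3 - <<'E'
from h import *
for u,v in [(246,211.8),(266.8,210.7),(226,239.5),(248.5,238.3),(269.3,236.3)]: print('ball',(loc(p2w('top',u,v,.028))*1000).round(1))
for x,y in [(270,148),(277,241),(355,187),(392,185),(438,182),(478,179)]: print('chip',(loc(p2w('top',145+x/4,180+y/4,.013))*1000).round(1))
plan([.545,-.036,.25],maxlin=.05)
E
```

```text
ball [ 34.2 -36.2]
ball [ 32.3 -87.5]
ball [-29.1  17.4]
ball [-31.1 -37.8]
ball [-30.7 -88.9]
chip [30.  50.7]
chip [-27.9  50. ]
chip [ 1.1 -0.6]
chip [  0.3 -23.6]
chip [ -0.4 -52.3]
chip [ -0.8 -77.2]
now [ 0.5443 -0.0359  0.0914] -> rows 4 linear [0.0001, 0.0003, -0.0396] dr [0.0, -0.0, -0.0] F [ 0.2  0.2 -1.4] w 0.0265 t 8.28
```

Call:
drive_tool(
  commands=[
    {"linear": [0,0,-0.02],"dr": [0,0,0],"jaw": 1},
    {"linear": [0,0,-0.04],"dr": [0,0,0],"jaw": 1},
    {"linear": [0,0,-0.05],"dr": [0,0,0],"jaw": 1},
    {"linear": [0,0,-0.04],"dr": [0,0,0],"jaw": 1},
    {"linear": [0,0,0],"dr": [0,0,0],"jaw": 1},
  ],
)

```text
clock: 8.9
tcp_pos: [0.542, -0.0358, 0.2456]
orientation: [-2.419, -2.003, -0.004]
contact_force: [0.1, 0.3, -2.6]
grip_width: 0.0267
```

Run:
```python
from h import *
st()
w=wor(0,.155); print(w)
plan([w[0],w[1],.24],yaw_y=-84.5)
im=viewer.grab_frame('scene'); crop('scene',im,230,100,390,250,4,'d1.png')
```

```text
t 8.9 p [ 0.542  -0.0358  0.2456] R
 [[ 0.187  0.982  0.001]
 [ 0.982 -0.187  0.002]
 [ 0.003  0.001 -1.   ]] F [ 0.1  0.3 -2.6] w 0.0267 q [-0.44  0.26  0.47  1.88 -0.14  1.03 -0.1 ]
[0.47274391 0.40928641]
now [ 0.542  -0.0358  0.2456] -> rows 9 linear [0.0327, -0.0425, 0.0007] dr [-0.01, -0.02, 8.19] F [ 0.1  0.3 -2.6] w 0.0267 t 8.9
```

View pics/d1.png

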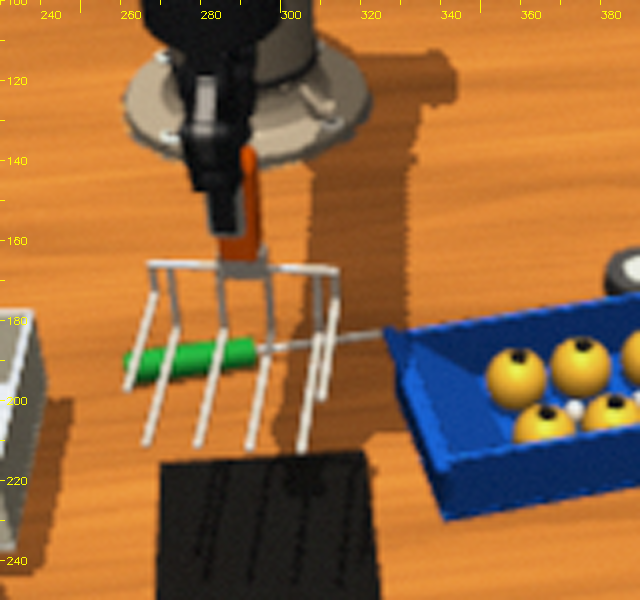

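The scoop is held level, with the handle showing to the right of the fingers, so the grip is a few mm off-centre. I'll check that offset with an overlay.

```bash
cat >> h.py <<'E'
ZOFF=.0884
def scoop_poly(offx=.004,offy=0.,zoff=ZOFF,pose=None):
    o=monitor.get_obs(); R=Ro.from_rotvec(o['orientation']).as_matrix(); p=o['tcp_pos']
    # scoop x=tool y, scoop y=tool x, scoop z=-tool z ; origin = TCP + R@(offx,offy,zoff)
    O=p+R@np.array([offx,offy,zoff]); S=np.c_[R[:,1],R[:,0],-R[:,2]]
    f=lambda l:[O+S@np.array(q) for q in l]
    g=(0,255,0)
    return [(f([(0,k,.0025),(.107,k,.0025)]),g,False) for k in(-.045,-.015,.015,.045)]+[(f([(.09,-.056,.03),(0,-.056,.03),(0,-.056,.052),(0,.056,.052),(0,.056,.03),(.09,.056,.03)]),g,False)]
E
python3 - <<'E'
from h import *
pl=scoop_poly()
im=viewer.grab_frame('scene'); ov('scene',im,pl,(230,100,350,240),5,'d2.png')
im=viewer.grab_frame('top'); ov('top',im,pl,(310,130,410,230),6,'d3.png')
E
```

```text
(no output)
```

View pics/d2.png

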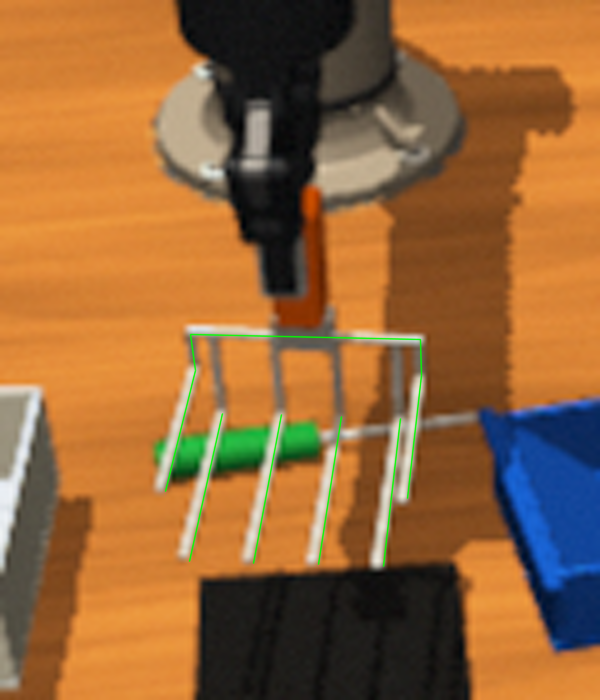

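View pics/d3.png

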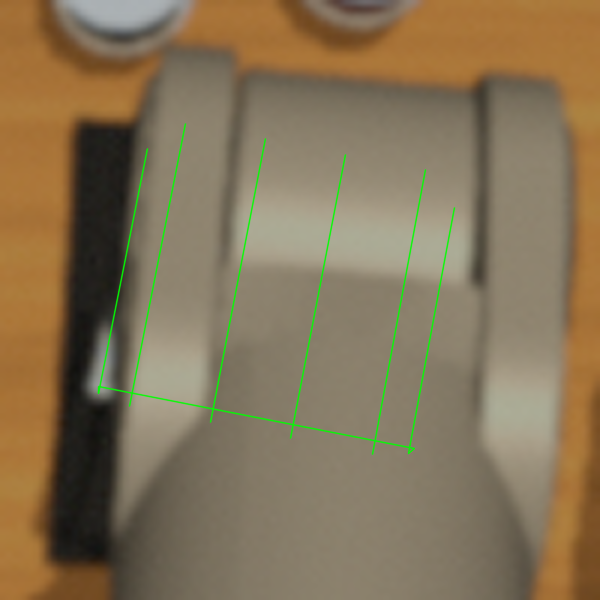

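Call:
drive_tool(
  commands=[
    {"linear": [0.0327,-0.0425,0],"dr": [0,0,8.2],"jaw": 1},
    {"linear": [0.0327,-0.0425,0],"dr": [0,0,8.2],"jaw": 1},
    {"linear": [0.0327,-0.0425,0],"dr": [0,0,8.2],"jaw": 1},
    {"linear": [0.0327,-0.0425,0],"dr": [0,0,8.2],"jaw": 1},
    {"linear": [0.0327,-0.0425,0],"dr": [0,0,8.2],"jaw": 1},
    {"linear": [0.0327,-0.0425,0],"dr": [0,0,8.2],"jaw": 1},
    {"linear": [0.0327,-0.0425,0],"dr": [0,0,8.2],"jaw": 1},
    {"linear": [0.0327,-0.0425,0],"dr": [0,0,8.2],"jaw": 1},
  ],
)

```text
clock: 10.05
tcp_pos: [0.4441, 0.3623, 0.2265]
orientation: [3.116, 0.312, -0.044]
contact_force: [1.0, -0.1, -1.2]
grip_width: 0.0269
```

Run:
```python
from h import *
st()
w=wor(-.0037,.155); print(w)
plan([w[0],w[1],.2],yaw_y=-84.5,maxlin=.04)
```

```text
t 10.05 p [0.4441 0.3623 0.2265] R
 [[ 0.98   0.198 -0.027]
 [ 0.198 -0.98  -0.013]
 [-0.029  0.007 -1.   ]] F [ 1.  -0.1 -1.2] w 0.0269 q [-1.07  0.34  0.36  1.81 -0.15  1.05 -2.02]
[0.46906094 0.40893178]
now [0.4441 0.3623 0.2265] -> rows 2 linear [0.0166, -0.0209, 0.0128] dr [0.24, 0.81, 2.97] F [ 1.  -0.1 -1.2] w 0.0269 t 10.05
```

Call:
drive_tool(
  commands=[
    {"linear": [0.0166,-0.0209,0.0128],"dr": [0.25,0.8,3],"jaw": 1},
    {"linear": [0.0166,-0.0209,0.0128],"dr": [0.25,0.8,3],"jaw": 1},
    {"linear": [0,0,0],"dr": [0,0,0],"jaw": 1},
  ],
)

```text
clock: 10.42
tcp_pos: [0.466, 0.414, 0.1916]
orientation: [3.132, 0.152, -0.01]
contact_force: [-0.1, -0.0, -1.5]
grip_width: 0.0271
```

Run:
```python
from h import *
st()
w=wor(-.0037,.152); print(w,loc(monitor.get_obs()['tcp_pos']))
plan([w[0],w[1],.16],yaw_y=-84.5,maxlin=.02)
pl=scoop_poly(.0037)
im=viewer.grab_frame('scene'); ov('scene',im,pl,(320,80,480,230),5,'d4.png')
im=viewer.grab_frame('top'); ov('top',im,pl,(140,150,320,280),4,'d5.png')
```

```text
t 10.43 p [0.466  0.414  0.1916] R
 [[ 0.995  0.097 -0.006]
 [ 0.097 -0.995 -0.006]
 [-0.007  0.006 -1.   ]] F [-0.1 -0.  -1.5] w 0.0271 q [-1.1   0.45  0.37  1.74 -0.19  1.   -2.13]
[0.46934848 0.40594559] [-0.00623351  0.1603459 ]
now [0.466  0.414  0.1916] -> rows 2 linear [0.0013, 0.0041, 0.0158] dr [0.16, 0.2, 0.04] F [-0.1 -0.  -1.5] w 0.0271 t 10.43
```

View pics/d4.png

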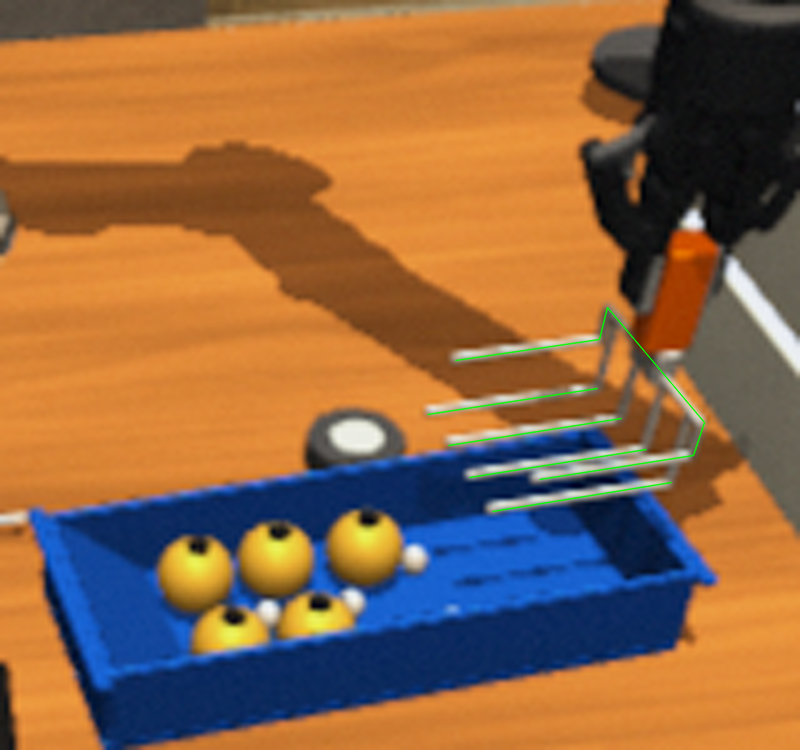

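View pics/d5.png

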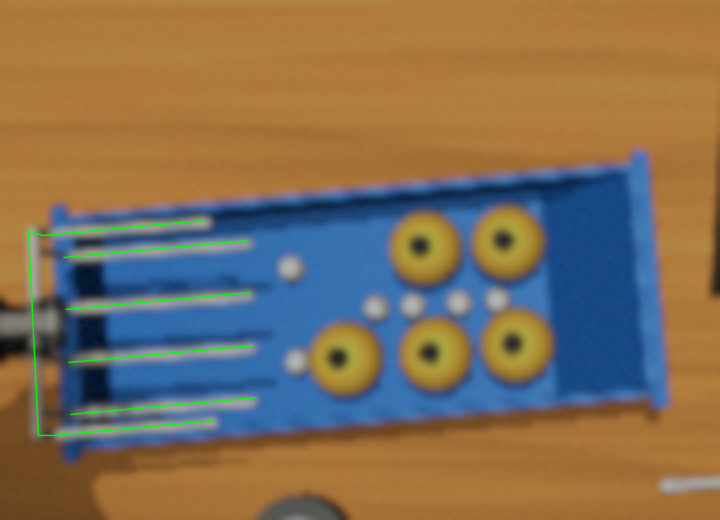

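Call:
drive_tool(
  commands=[
    {"linear": [0.0013,0.0041,0.016],"dr": [0.16,0.2,0],"jaw": 1},
    {"linear": [0.0013,0.0041,0.016],"dr": [0.16,0.2,0],"jaw": 1},
    {"linear": [0,0,0],"dr": [0,0,0],"jaw": 1},
  ],
)

```text
clock: 10.9
tcp_pos: [0.47, 0.4, 0.1606]
orientation: [3.137, 0.147, -0.001]
contact_force: [-0.6, -0.2, -1.6]
grip_width: 0.0266
```

Run:
```python
from h import *
w=wor(-.0037,.150); print(loc(monitor.get_obs()['tcp_pos']))
st()
plan([w[0],w[1],.11],yaw_y=-84.5,maxlin=.017)
```

```text
[-0.00366738  0.14601622]
t 10.9 p [0.47   0.4    0.1606] R
 [[ 0.996  0.093 -0.   ]
 [ 0.093 -0.996 -0.001]
 [-0.     0.001 -1.   ]] F [-0.6 -0.2 -1.6] w 0.0266 q [-1.07  0.47  0.36  1.79 -0.2   0.92 -2.11]
now [0.47   0.4    0.1606] -> rows 3 linear [-0.0, -0.0013, 0.0169] dr [0.02, 0.01, -0.05] F [-0.6 -0.2 -1.6] w 0.0266 t 10.9
```

Call:
drive_tool(
  commands=[
    {"linear": [0,-0.0013,0.017],"dr": [0,0,0],"jaw": 1},
    {"linear": [0,-0.0013,0.017],"dr": [0,0,0],"jaw": 1},
    {"linear": [0,-0.0013,0.017],"dr": [0,0,0],"jaw": 1},
    {"linear": [0,0,0],"dr": [0,0,0],"jaw": 1},
  ],
)

```text
clock: 11.4
tcp_pos: [0.4694, 0.4041, 0.1069]
orientation: [3.138, 0.147, -0.001]
contact_force: [0.7, -0.6, -1.2]
grip_width: 0.0267
```

Run:
```python
from h import *
w=wor(-.0037,.150); print(loc(monitor.get_obs()['tcp_pos']))
st()
plan([w[0],w[1],.0945],yaw_y=-84.5,maxlin=.008)
```

```text
[-0.00382466  0.15016442]
t 11.4 p [0.4694 0.4041 0.1069] R
 [[ 0.996  0.093 -0.   ]
 [ 0.093 -0.996 -0.001]
 [-0.     0.001 -1.   ]] F [ 0.7 -0.6 -1.2] w 0.0267 q [-1.06  0.54  0.33  1.82 -0.23  0.82 -2.09]
now [0.4694 0.4041 0.1069] -> rows 2 linear [0.0001, 0.0001, 0.0062] dr [0.01, 0.01, -0.07] F [ 0.7 -0.6 -1.2] w 0.0267 t 11.4
```

Call:
drive_tool(
  commands=[
    {"linear": [0,0,0.006],"dr": [0,0,0],"jaw": 1},
    {"linear": [0,0,0.006],"dr": [0,0,0],"jaw": 1},
    {"linear": [0,0,0],"dr": [0,0,0],"jaw": 1},
  ],
)

```text
clock: 11.78
tcp_pos: [0.4699, 0.4045, 0.0946]
orientation: [-3.138, -0.147, -0.001]
contact_force: [0.0, 0.6, -2.1]
grip_width: 0.0271
```

Run:
```python
from h import *
print(loc(monitor.get_obs()['tcp_pos']))
st()
w=wor(-.0037,.045)
plan([w[0],w[1],.0945],yaw_y=-84.5,maxlin=.0155)
pl=scoop_poly(.0037)
im=viewer.grab_frame('scene'); ov('scene',im,pl,(320,100,480,230),5,'d6.png')
im=viewer.grab_frame('top'); ov('top',im,pl,(140,150,320,280),4,'d7.png')
```

```text
[-0.00327834  0.1505536 ]
t 11.78 p [0.4699 0.4045 0.0946] R
 [[ 0.996  0.094  0.001]
 [ 0.094 -0.996  0.   ]
 [ 0.001 -0.    -1.   ]] F [ 0.   0.6 -2.1] w 0.0271 q [-1.05  0.56  0.33  1.82 -0.24  0.8  -2.08]
now [0.4699 0.4045 0.0946] -> rows 7 linear [-0.0, 0.0151, 0.0] dr [-0.0, -0.0, -0.02] F [ 0.   0.6 -2.1] w 0.0271 t 11.78
```

View pics/d7.png

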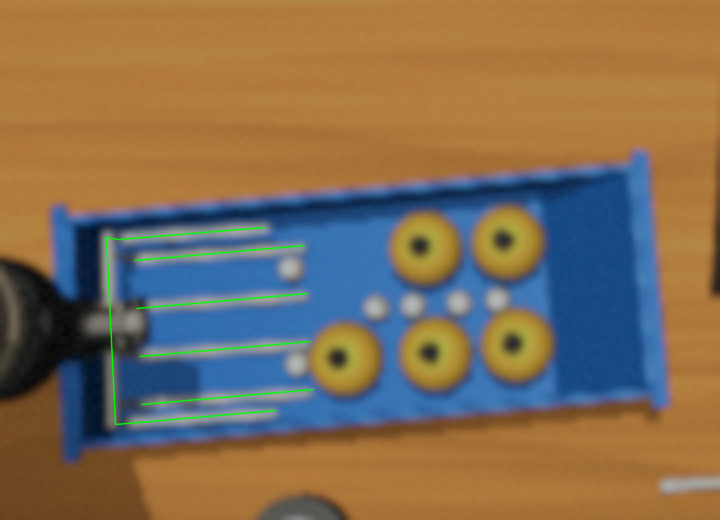

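Call:
drive_tool(
  commands=[
    {"linear": [0,0.012,0],"dr": [0,0,0],"jaw": 1},
    {"linear": [0,0.012,0],"dr": [0,0,0],"jaw": 1},
    {"linear": [0,0.012,0],"dr": [0,0,0],"jaw": 1},
    {"linear": [0,0.012,0],"dr": [0,0,0],"jaw": 1},
  ],
)

```text
clock: 12.38
tcp_pos: [0.4753, 0.3543, 0.0958]
orientation: [-3.136, -0.147, -0.004]
contact_force: [-0.3, -0.1, -2.8]
grip_width: 0.0264
```

Run:
```python
from h import *
print(loc(monitor.get_obs()['tcp_pos']))
st()
w=wor(-.0037,.045)
plan([w[0],w[1],.0945],yaw_y=-84.5,maxlin=.0155)
im=viewer.grab_frame('scene'); ov('scene',im,[],(320,100,480,230),5,'d8.png')
im=viewer.grab_frame('top'); ov('top',im,[],(140,150,320,280),4,'d9.png')
```

```text
[-0.00275181  0.09998232]
t 12.38 p [0.4753 0.3543 0.0958] R
 [[ 0.996  0.094  0.002]
 [ 0.094 -0.996  0.002]
 [ 0.002 -0.002 -1.   ]] F [-0.3 -0.1 -2.8] w 0.0264 q [-1.    0.52  0.33  1.89 -0.24  0.77 -2.01]
now [0.4753 0.3543 0.0958] -> rows 4 linear [-0.0002, 0.0137, 0.0003] dr [-0.03, -0.03, -0.03] F [-0.3 -0.1 -2.8] w 0.0264 t 12.38
```

View pics/d9.png

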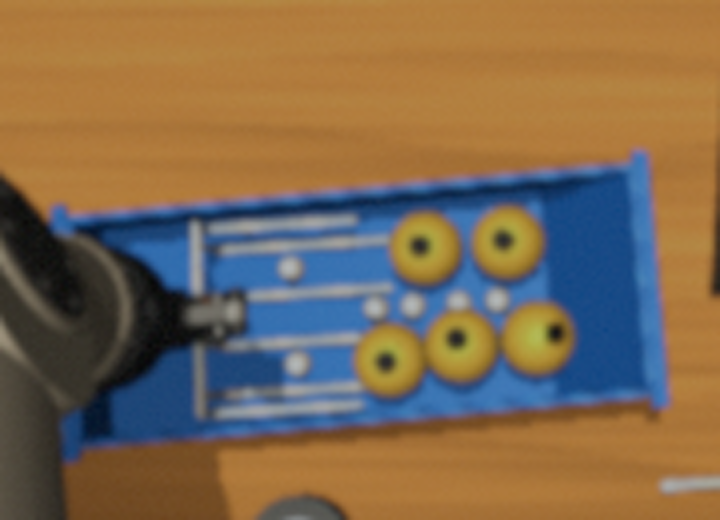

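View pics/d8.png

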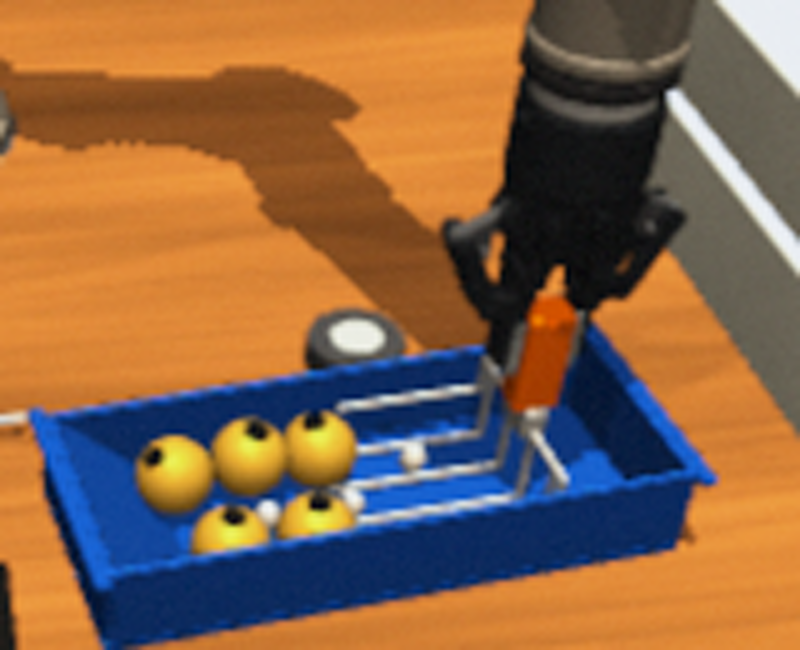

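Call:
drive_tool(
  commands=[
    {"linear": [-0.0005,0.002,0.0023],"dr": [0,0,0],"jaw": 1},
    {"linear": [-0.0005,0.01,0.0003],"dr": [-0.1,-0.1,0],"jaw": 1},
    {"linear": [0,0.012,0.0003],"dr": [0,0,0],"jaw": 1},
  ],
)

```text
clock: 12.85
tcp_pos: [0.477, 0.3303, 0.0933]
orientation: [-3.137, -0.149, -0.003]
contact_force: [-0.5, 4.3, 1.5]
grip_width: 0.0267
```

Run:
```python
from h import *
print(loc(monitor.get_obs()['tcp_pos']))
st()
w=wor(-.0037,.045)
plan([w[0],w[1],.0935],yaw_y=-84.5,maxlin=.0155)
im=viewer.grab_frame('scene'); ov('scene',im,[],(320,100,480,230),5,'e8.png')
im=viewer.grab_frame('top'); ov('top',im,[],(140,150,320,280),4,'e9.png')
```

```text
[-0.00330277  0.07598083]
t 12.85 p [0.477  0.3303 0.0933] R
 [[ 0.996  0.095  0.002]
 [ 0.095 -0.996  0.001]
 [ 0.002 -0.001 -1.   ]] F [-0.5  4.3  1.5] w 0.0267 q [-0.97  0.51  0.33  1.92 -0.23  0.75 -1.98]
now [0.477  0.3303 0.0933] -> rows 2 linear [-0.0002, 0.0155, -0.0001] dr [-0.03, -0.05, -0.04] F [-0.5  4.3  1.5] w 0.0267 t 12.85
```

View pics/e9.png

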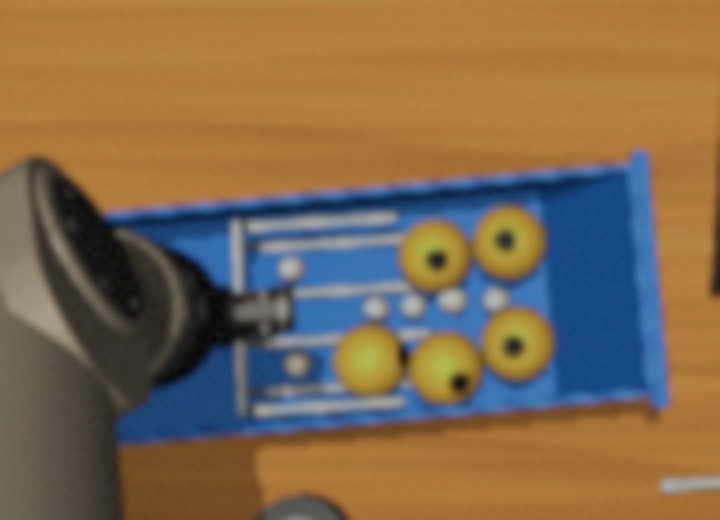

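Call:
drive_tool(
  commands=[
    {"linear": [-0.0002,0.01,0],"dr": [0,0,0],"jaw": 1},
    {"linear": [0,0.01,0],"dr": [0,0,0],"jaw": 1},
    {"linear": [0,0.01,0],"dr": [0,0,0],"jaw": 1},
  ],
)

```text
clock: 13.32
tcp_pos: [0.4799, 0.2975, 0.0933]
orientation: [-3.138, -0.146, -0.002]
contact_force: [-0.3, 1.7, 0.2]
grip_width: 0.0266
```

Run:
```python
from h import *
print(loc(monitor.get_obs()['tcp_pos']))
st()
im=viewer.grab_frame('scene'); ov('scene',im,[],(320,100,480,230),5,'f8.png')
im=viewer.grab_frame('top'); ov('top',im,[],(140,150,320,280),4,'f9.png')
```

```text
[-0.00360453  0.04304917]
t 13.32 p [0.4799 0.2975 0.0933] R
 [[ 0.996  0.093  0.001]
 [ 0.093 -0.996  0.001]
 [ 0.001 -0.    -1.   ]] F [-0.3  1.7  0.2] w 0.0266 q [-0.93  0.49  0.34  1.96 -0.23  0.73 -1.93]
```

View pics/f9.png

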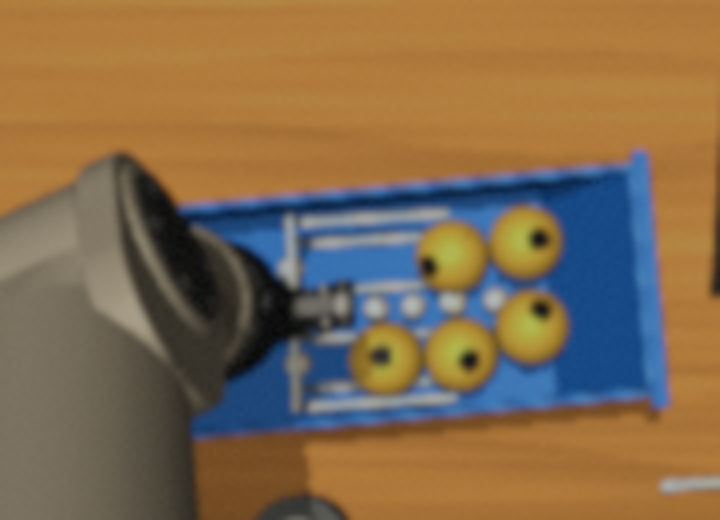

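View pics/f8.png

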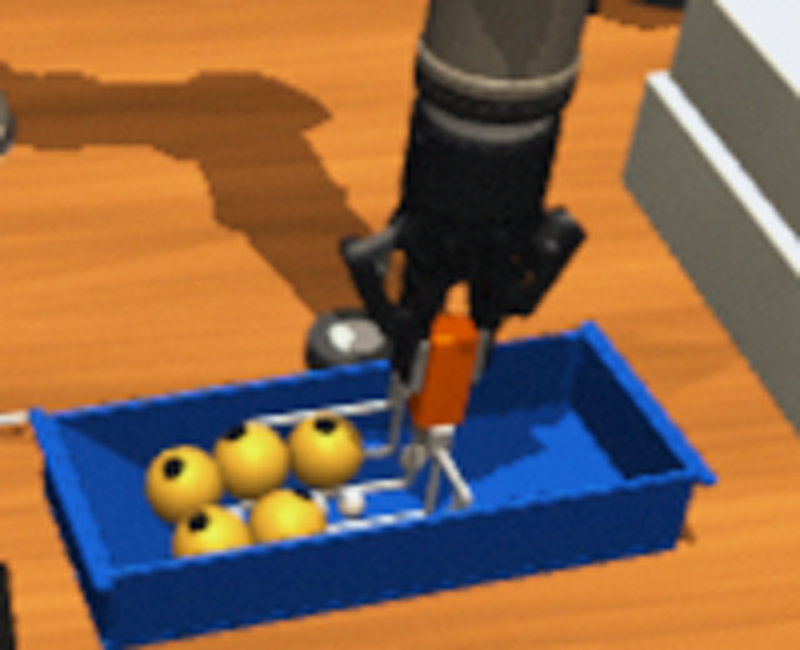

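```bash
cat >> h.py <<'E'
def tilt(deg, lift=0., pivot=(.0037,0,ZOFF), shift=(0,0,0), **k):
    """nose-up deg (world total from level yaw kept) about pivot in tool frame"""
    o=monitor.get_obs(); R=Ro.from_rotvec(o['orientation']).as_matrix(); p=o['tcp_pos']
    P=p+R@np.array(pivot); Rn=R@Ro.from_rotvec([-np.radians(deg),0,0]).as_matrix()
    plan(P-Rn@np.array(pivot)+np.array([0,0,lift])+np.array(shift),Rt=Rn,**k)
def pitch():
    R=Ro.from_rotvec(monitor.get_obs()['orientation']).as_matrix()
    print('noseup',np.degrees(np.arcsin(R[2,1])).round(2),'roll',np.degrees(np.arcsin(R[2,0])).round(2),'yaw_y',np.degrees(np.arctan2(R[1,1],R[0,1])).round(2))
E
python3 - <<'E'
from h import *
tilt(20,.004,maxrot=3)
E
```

```text
now [0.4801 0.2958 0.0932] -> rows 7 linear [0.0, -0.0043, -0.0005] dr [-2.86, -0.0, -0.0] F [ 1.  -1.9  0.2] w 0.0269 t 13.43
```

Call:
drive_tool(
  commands=[
    {"linear": [0,-0.0043,-0.001],"dr": [-2.9,0,0],"jaw": 1},
    {"linear": [0,-0.0043,-0.001],"dr": [-2.9,0,0],"jaw": 1},
    {"linear": [0,-0.0043,-0.001],"dr": [-2.9,0,0],"jaw": 1},
    {"linear": [0,-0.0043,-0.001],"dr": [-2.9,0,0],"jaw": 1},
    {"linear": [0,-0.0043,-0.001],"dr": [-2.9,0,0],"jaw": 1},
    {"linear": [0,-0.0043,-0.001],"dr": [-2.9,0,0],"jaw": 1},
    {"linear": [0,-0.0043,-0.001],"dr": [-2.9,0,0],"jaw": 1},
  ],
)

```text
clock: 14.3
tcp_pos: [0.4755, 0.3211, 0.0928]
orientation: [2.766, 0.117, 0.016]
contact_force: [0.1, -0.2, -2.8]
grip_width: 0.0269
```

Run:
```python
from h import *
print(loc(monitor.get_obs()['tcp_pos']))
st();pitch()
pl=scoop_poly(.0037)
im=viewer.grab_frame('scene'); ov('scene',im,pl,(320,80,480,230),5,'g8.png')
im=viewer.grab_frame('top'); ov('top',im,pl,(140,150,320,280),4,'g9.png')
```

```text
[-0.00574192  0.0669104 ]
t 14.3 p [0.4755 0.3211 0.0928] R
 [[ 0.997  0.079  0.026]
 [ 0.083 -0.928 -0.363]
 [-0.004  0.364 -0.931]] F [ 0.1 -0.2 -2.8] w 0.0269 q [-1.2   0.65  0.49  1.79 -0.01  1.   -2.25]
noseup 21.36 roll -0.25 yaw_y -85.12
```

View pics/g9.png

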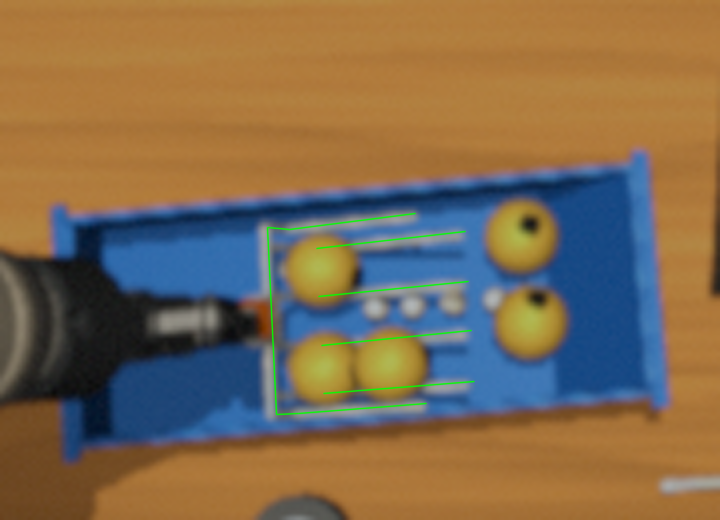

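View pics/g8.png

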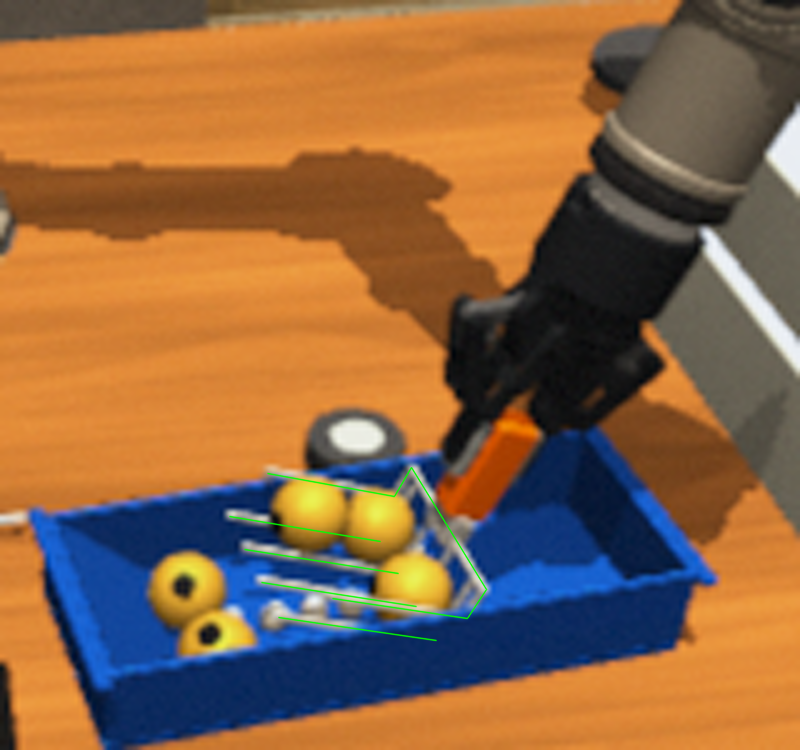

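Three balls have settled against the rear wall and the chips lie on the floor. I'll lift straight up next.

Call:
drive_tool(
  commands=[
    {"linear": [0,0.007,-0.019],"dr": [0,0,0],"jaw": 1},
    {"linear": [0,0.009,-0.023],"dr": [0,0,0],"jaw": 1},
    {"linear": [0,0.009,-0.023],"dr": [0,0,0],"jaw": 1},
    {"linear": [0,0.009,-0.023],"dr": [0,0,0],"jaw": 1},
    {"linear": [0,0.009,-0.023],"dr": [0,0,0],"jaw": 1},
    {"linear": [0,0,0],"dr": [0,0,0],"jaw": 1},
  ],
)

```text
clock: 15.15
tcp_pos: [0.4772, 0.3171, 0.2213]
orientation: [2.775, 0.108, 0.015]
contact_force: [0.3, 0.6, -3.1]
grip_width: 0.0272
```

Run:
```python
from h import *
st();pitch()
im=viewer.grab_frame('scene'); ov('scene',im,[],(320,50,480,230),4,'g10.png')
im=viewer.grab_frame('top'); ov('top',im,[],(140,150,320,280),4,'g11.png')
```

```text
t 15.15 p [0.4772 0.3171 0.2213] R
 [[ 0.997  0.073  0.024]
 [ 0.077 -0.931 -0.356]
 [-0.004  0.356 -0.934]] F [ 0.3  0.6 -3.1] w 0.0272 q [-1.23  0.49  0.54  1.71  0.05  1.23 -2.23]
noseup 20.88 roll -0.2 yaw_y -85.49
```

View pics/g10.png

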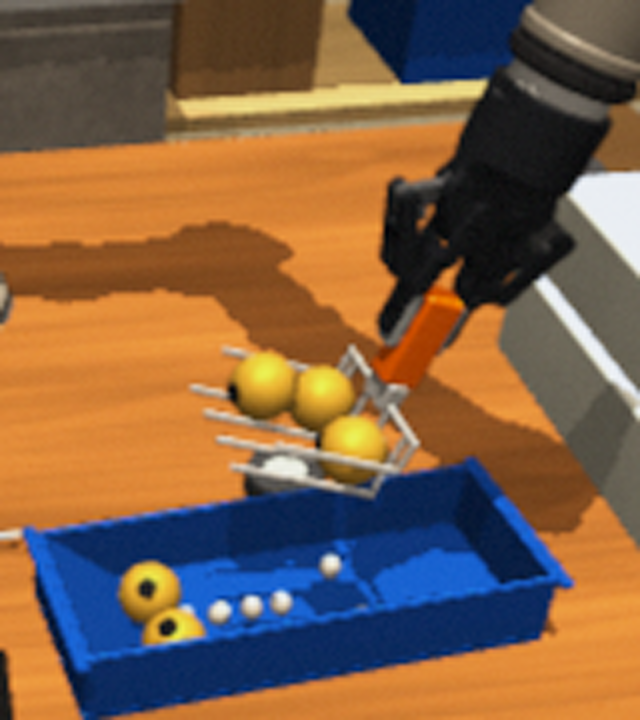

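View pics/g11.png

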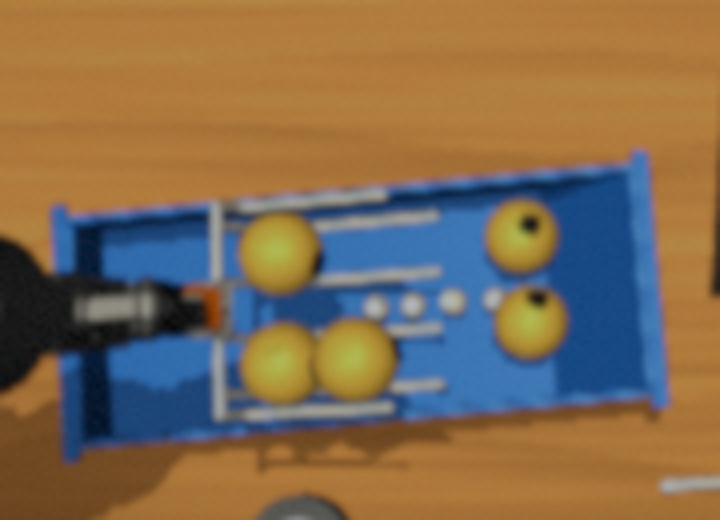

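```bash
cat >> h.py <<'E'
TRAY=(.4995,-.2665,np.radians(-6.2))
def trayw(fwd,lat=0.):  # fwd toward -y of tray, lat toward +x
    return T2(*TRAY,[(lat,-fwd,0)])[0][:2]
def pose_tip(tip, heading, noseup, offx=.0037):
    h=np.radians(heading); n=np.radians(noseup)
    y=np.array([np.cos(n)*np.cos(h),np.cos(n)*np.sin(h),np.sin(n)])
    x=np.array([-np.sin(h),np.cos(h),0]); z=np.cross(x,y); R=np.c_[x,y,z]
    return np.array(tip)-R@np.array([offx,.107,ZOFF]), R
E
python3 - <<'E'
from h import *
im=cv2.imread('pics/c5.png')
for a in (.104,):
  pts=T2(*TRAY,rect(.082,.082,.104))
  print([w2p('top',p).round(1).tolist() for p in pts])
w=trayw(-.02)
p,R=pose_tip([w[0],w[1],.17],-92,20)
print(p); plan(p,Rt=R)
plan([p[0]-.01,.1,.235],Rt=R)
E
```

```text
[[486.6, 262.5], [492.3, 190.7], [420.9, 182.7], [414.1, 254.0]]
[ 0.50252646 -0.11578583  0.21647267]
now [0.4759 0.3167 0.2189] -> rows 8 linear [0.0018, 0.0506, 0.0193] dr [0.13, -0.24, 0.77] F [-0.2  1.2 -3.5] w 0.027 t 15.25
now [0.4759 0.3167 0.2189] -> rows 4 linear [0.0022, 0.0522, 0.0154] dr [0.27, -0.48, 1.55] F [-0.2  1.2 -3.5] w 0.027 t 15.25
```

Call:
drive_tool(
  commands=[
    {"linear": [0.0005,0.015,0.0055],"dr": [0,0,0.2],"jaw": 1},
    {"linear": [0.001,0.025,0.0095],"dr": [0.1,-0.1,0.4],"jaw": 1},
    {"linear": [0.001,0.03,0.0115],"dr": [0.1,-0.15,0.45],"jaw": 1},
    {"linear": [0.001,0.03,0.0115],"dr": [0.1,-0.15,0.45],"jaw": 1},
    {"linear": [0.001,0.03,0.0115],"dr": [0.1,-0.15,0.45],"jaw": 1},
    {"linear": [0.001,0.03,0.0115],"dr": [0.1,-0.15,0.45],"jaw": 1},
    {"linear": [0.001,0.03,0.0115],"dr": [0.1,-0.15,0.45],"jaw": 1},
    {"linear": [0.001,0.025,0.0095],"dr": [0.1,-0.1,0.4],"jaw": 1},
  ],
)

```text
clock: 16.25
tcp_pos: [0.4911, 0.0707, 0.2133]
orientation: [2.777, 0.023, -0.013]
contact_force: [-0.6, 1.0, -3.8]
grip_width: 0.0269
```

Run:
```python
from h import *
st();pitch()
w=trayw(-.02)
p,R=pose_tip([w[0],w[1],.17],-92,20)
plan(p,Rt=R,maxlin=.03)
im=viewer.grab_frame('scene'); ov('scene',im,[],(200,80,400,230),4,'g12.png')
```

```text
t 16.25 p [0.4911 0.0707 0.2133] R
 [[ 1.     0.018 -0.006]
 [ 0.015 -0.934 -0.356]
 [-0.012  0.356 -0.934]] F [-0.6  1.  -3.8] w 0.0269 q [-1.01  0.32  0.66  1.98  0.16  1.05 -2.02]
noseup 20.87 roll -0.68 yaw_y -88.9
now [0.4911 0.0707 0.2133] -> rows 6 linear [0.0021, 0.0293, 0.0104] dr [0.15, -0.06, 0.48] F [-0.6  1.  -3.8] w 0.0269 t 16.25
```

View pics/g12.png

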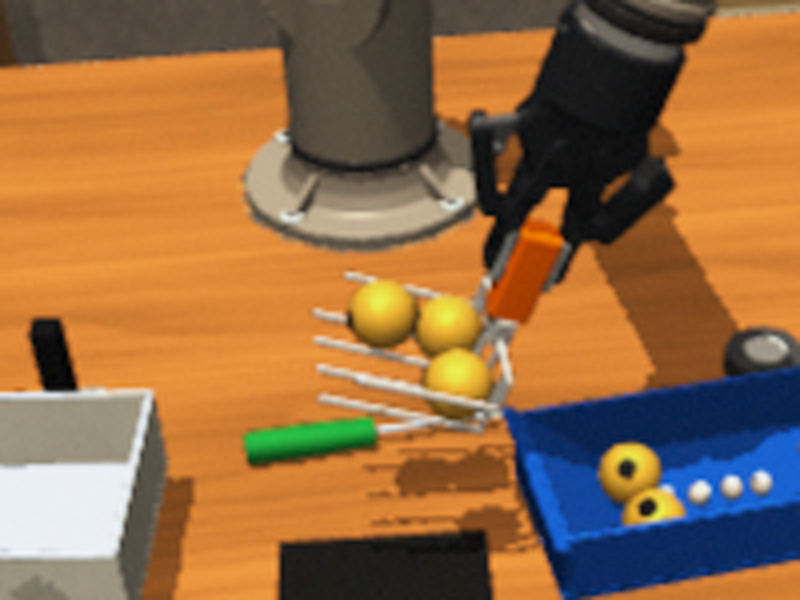

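Call:
drive_tool(
  commands=[
    {"linear": [0.002,0.028,0.01],"dr": [0.1,-0.1,0.5],"jaw": 1},
    {"linear": [0.002,0.028,0.01],"dr": [0.1,-0.1,0.5],"jaw": 1},
    {"linear": [0.002,0.028,0.01],"dr": [0.1,-0.1,0.5],"jaw": 1},
    {"linear": [0.002,0.028,0.01],"dr": [0.1,-0.1,0.5],"jaw": 1},
    {"linear": [0.002,0.024,0.0085],"dr": [0.1,0,0.5],"jaw": 1},
    {"linear": [0.002,0.018,0.0065],"dr": [0.1,0,0.4],"jaw": 1},
    {"linear": [0.001,0.01,0.0035],"dr": [0.1,0,0.2],"jaw": 1},
  ],
)

```text
clock: 17.18
tcp_pos: [0.5012, -0.1173, 0.2169]
orientation: [2.788, -0.064, -0.01]
contact_force: [-1.1, 0.2, -3.3]
grip_width: 0.0274
```

Run:
```python
from h import *
st();pitch()
w=trayw(-.02)
for n,z in ((20,.17),(3,.13)):
  p,R=pose_tip([w[0],w[1],z],-93,n)
  plan(p,Rt=R,maxlin=.03,maxrot=4)
pl=scoop_poly(.0037)
im=viewer.grab_frame('scene'); ov('scene',im,pl,(130,80,330,230),4,'g13.png')
im=viewer.grab_frame('top'); ov('top',im,pl,(340,150,520,280),4,'g14.png')
```

```text
t 17.18 p [ 0.5012 -0.1173  0.2169] R
 [[ 0.999 -0.043 -0.015]
 [-0.046 -0.937 -0.345]
 [ 0.001  0.345 -0.938]] F [-1.1  0.2 -3.3] w 0.0274 q [-0.74  0.29  0.75  2.03  0.19  0.93 -1.74]
noseup 20.21 roll 0.04 yaw_y -92.63
now [ 0.5012 -0.1173  0.2169] -> rows 1 linear [0.0035, -0.0017, -0.0002] dr [0.21, -0.17, 0.34] F [-1.1  0.2 -3.3] w 0.0274 t 17.18
now [ 0.5012 -0.1173  0.2169] -> rows 5 linear [0.0007, 0.0033, 0.0016] dr [3.44, -0.02, 0.07] F [-1.1  0.2 -3.3] w 0.0274 t 17.18
```

View pics/g13.png

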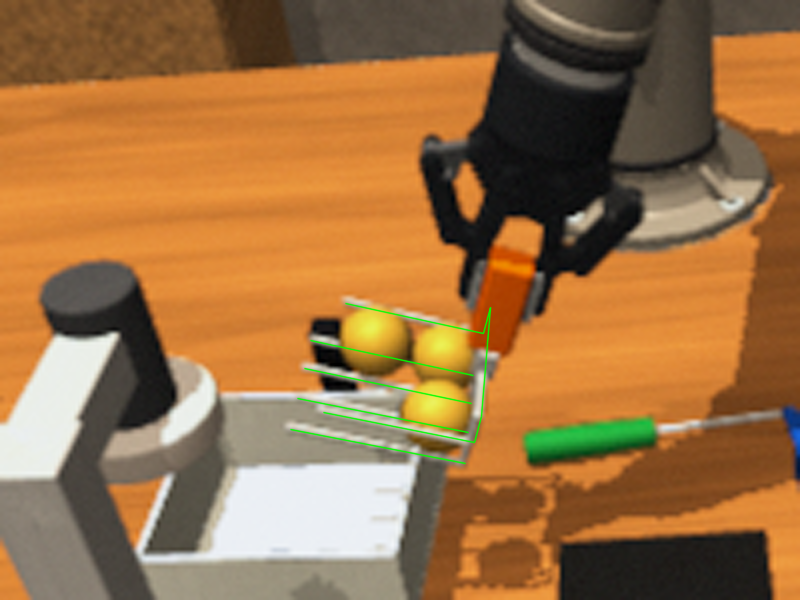

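View pics/g14.png

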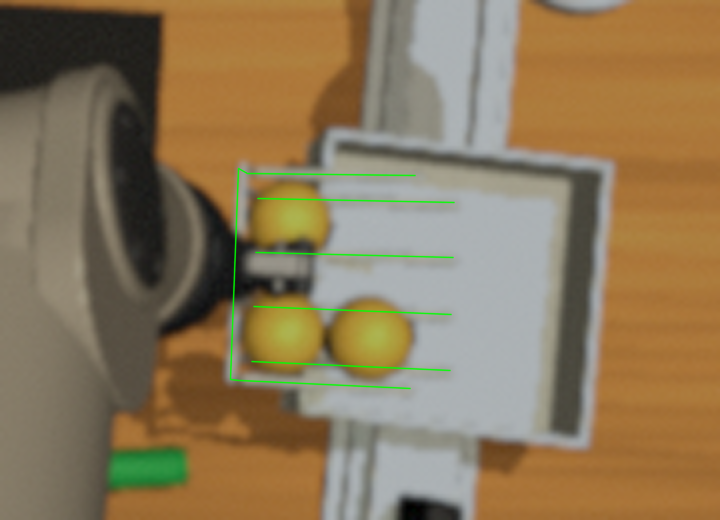

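Call:
drive_tool(
  commands=[
    {"linear": [0.0007,0.0033,0.0016],"dr": [3.4,0,0],"jaw": 1},
    {"linear": [0.0007,0.0033,0.0016],"dr": [3.4,0,0],"jaw": 1},
    {"linear": [0.0007,0.0033,0.0016],"dr": [3.4,0,0],"jaw": 1},
    {"linear": [0.0007,0.0033,0.0016],"dr": [3.4,0,0],"jaw": 1},
  ],
)

```text
clock: 17.77
tcp_pos: [0.5047, -0.1251, 0.213]
orientation: [3.034, -0.052, -0.005]
contact_force: [0.8, 1.0, -3.3]
grip_width: 0.0268
```

Run:
```python
from h import *
st();pitch()
w=trayw(-.015)
for n,z in ((-10,.105),(-40,.085)):
  p,R=pose_tip([w[0],w[1],z],-94,n)
  plan(p,Rt=R,maxlin=.03,maxrot=5)
im=viewer.grab_frame('scene'); ov('scene',im,[],(130,80,330,230),4,'g15.png')
```

```text
t 17.77 p [ 0.5047 -0.1251  0.213 ] R
 [[ 0.999 -0.034 -0.005]
 [-0.034 -0.994 -0.107]
 [-0.002  0.107 -0.994]] F [ 0.8  1.  -3.3] w 0.0268 q [-0.51  0.27  0.68  1.99 -0.08  0.93 -1.41]
noseup 6.16 roll -0.1 yaw_y -91.95
now [ 0.5047 -0.1251  0.213 ] -> rows 4 linear [0.0002, 0.0091, 0.0006] dr [4.04, 0.04, 0.51] F [ 0.8  1.  -3.3] w 0.0268 t 17.77
now [ 0.5047 -0.1251  0.213 ] -> rows 10 linear [-0.0, 0.0098, -0.0035] dr [4.62, 0.07, 0.2] F [ 0.8  1.  -3.3] w 0.0268 t 17.77
```

View pics/g15.png

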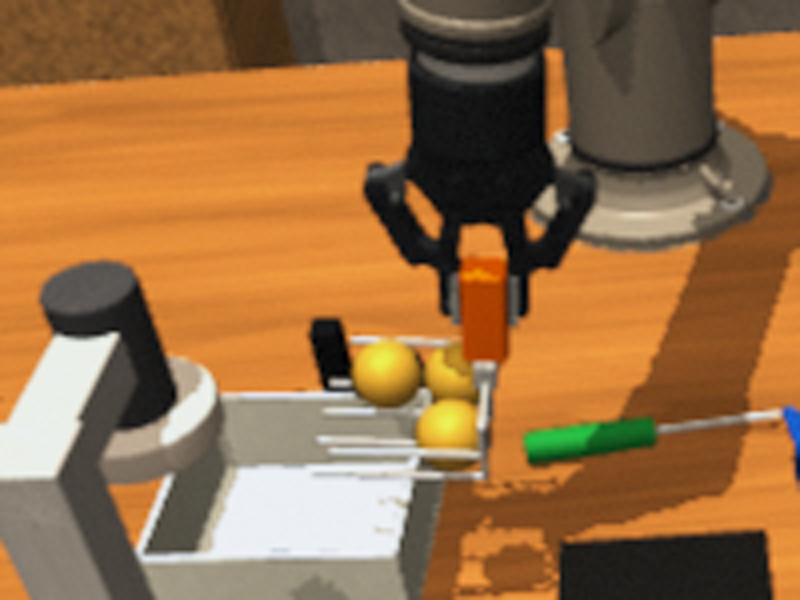

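Call:
drive_tool(
  commands=[
    {"linear": [0,0.009,0.0006],"dr": [4,0,0.4],"jaw": 1},
    {"linear": [0,0.009,0.0006],"dr": [4,0,0.4],"jaw": 1},
    {"linear": [0,0.009,0.0006],"dr": [4,0,0.4],"jaw": 1},
    {"linear": [0,0.009,0.0006],"dr": [4,0,0.4],"jaw": 1},
  ],
)

```text
clock: 18.32
tcp_pos: [0.504, -0.1573, 0.2098]
orientation: [-2.961, 0.079, 0.001]
contact_force: [0.6, 0.2, -3.3]
grip_width: 0.0267
```

Run:
```python
from h import *
st();pitch()
w=trayw(-.015)
for n,z in ((-40,.085),):
  p,R=pose_tip([w[0],w[1],z],-94,n)
  plan(p,Rt=R,maxlin=.03,maxrot=6)
im=viewer.grab_frame('scene'); ov('scene',im,scoop_poly(.0037),(130,80,330,230),4,'g16.png')
```

```text
t 18.32 p [ 0.504  -0.1573  0.2098] R
 [[ 0.999 -0.053  0.004]
 [-0.053 -0.983  0.178]
 [-0.006 -0.178 -0.984]] F [ 0.6  0.2 -3.3] w 0.0267 q [-0.2   0.33  0.61  1.92 -0.41  1.05 -1.01]
noseup -10.27 roll -0.32 yaw_y -93.09
now [ 0.504  -0.1573  0.2098] -> rows 5 linear [-0.0002, 0.0121, -0.0075] dr [5.95, 0.14, 0.15] F [ 0.6  0.2 -3.3] w 0.0267 t 18.32
```

View pics/g16.png

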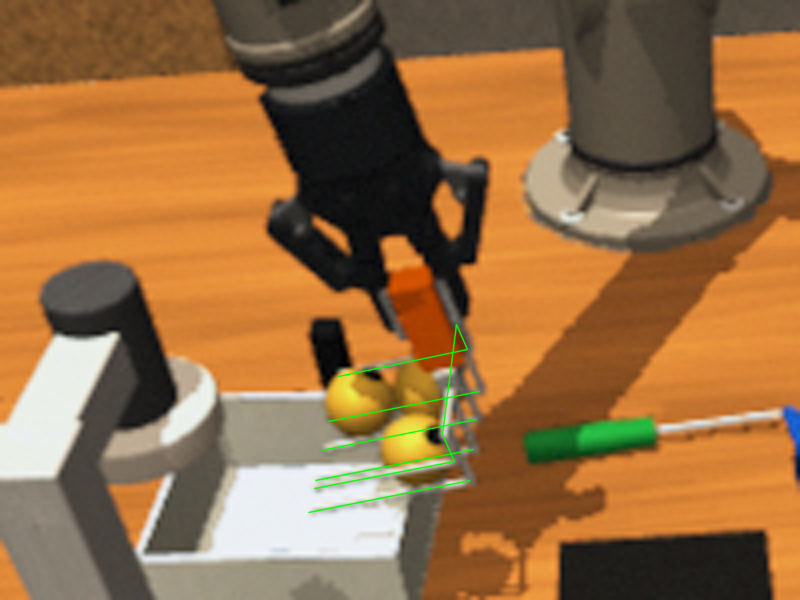

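Call:
drive_tool(
  commands=[
    {"linear": [0,0.012,-0.0075],"dr": [6,0,0],"jaw": 1},
    {"linear": [0,0.012,-0.0075],"dr": [6,0,0],"jaw": 1},
    {"linear": [0,0.012,-0.0075],"dr": [6,0,0],"jaw": 1},
  ],
)

```text
clock: 18.75
tcp_pos: [0.5028, -0.1954, 0.2207]
orientation: [-2.641, 0.061, -0.002]
contact_force: [0.6, -0.2, -2.1]
grip_width: 0.027
```

Run:
```python
from h import *
st();pitch()
im=viewer.grab_frame('scene'); ov('scene',im,scoop_poly(.0037),(130,80,330,230),4,'g17.png')
```

```text
t 18.75 p [ 0.5028 -0.1954  0.2207] R
 [[ 0.999 -0.043  0.013]
 [-0.044 -0.877  0.479]
 [-0.01  -0.479 -0.878]] F [ 0.6 -0.2 -2.1] w 0.027 q [ 0.11  0.47  0.55  1.79 -0.66  1.33 -0.69]
noseup -28.61 roll -0.55 yaw_y -92.82
```

View pics/g17.png

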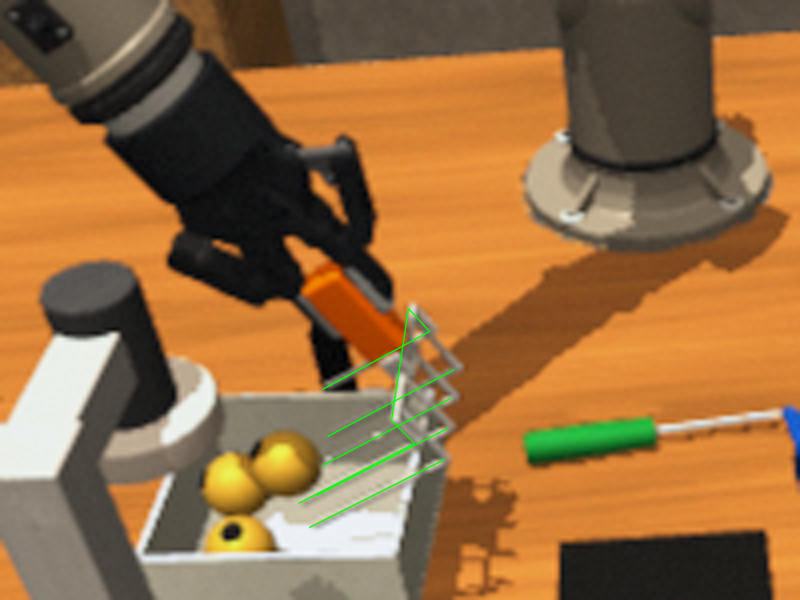

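All three balls are in the tray. I'll raise and level the scoop, then go back to the trough for the other two.

Call:
drive_tool(
  commands=[
    {"linear": [0,-0.02,-0.035],"dr": [0,0,0],"jaw": 1},
    {"linear": [0,-0.03,-0.035],"dr": [-5,0,0],"jaw": 1},
    {"linear": [0,-0.03,-0.01],"dr": [-5,0,0],"jaw": 1},
    {"linear": [0,-0.03,0],"dr": [-6,0,0],"jaw": 1},
    {"linear": [0,-0.03,0],"dr": [-6,0,0],"jaw": 1},
    {"linear": [0,-0.03,0],"dr": [-6,0,0],"jaw": 1},
  ],
)

```text
clock: 19.55
tcp_pos: [0.5114, -0.0776, 0.3457]
orientation: [3.121, -0.09, -0.024]
contact_force: [-0.0, 0.9, -2.5]
grip_width: 0.0265
```

Run:
```python
from h import *
st();pitch()
w=wor(-.0037,.150)
plan([w[0],w[1],.22],yaw_y=-84.5)
im=viewer.grab_frame('scene'); ov('scene',im,scoop_poly(.0037),(130,80,330,230),4,'h1.png')
im=viewer.grab_frame('top'); ov('top',im,[],(140,150,320,280),4,'h2.png')
```

```text
t 19.55 p [ 0.5114 -0.0776  0.3457] R
 [[ 0.998 -0.058 -0.016]
 [-0.058 -0.998 -0.019]
 [-0.015  0.019 -1.   ]] F [-0.   0.9 -2.5] w 0.0265 q [-0.47  0.13  0.55  1.8  -0.05  1.25 -1.54]
noseup 1.11 roll -0.86 yaw_y -93.3
now [ 0.5114 -0.0776  0.3457] -> rows 9 linear [-0.004, -0.0537, 0.0134] dr [0.12, 0.11, -0.98] F [-0.   0.9 -2.5] w 0.0265 t 19.55
```

View pics/h1.png

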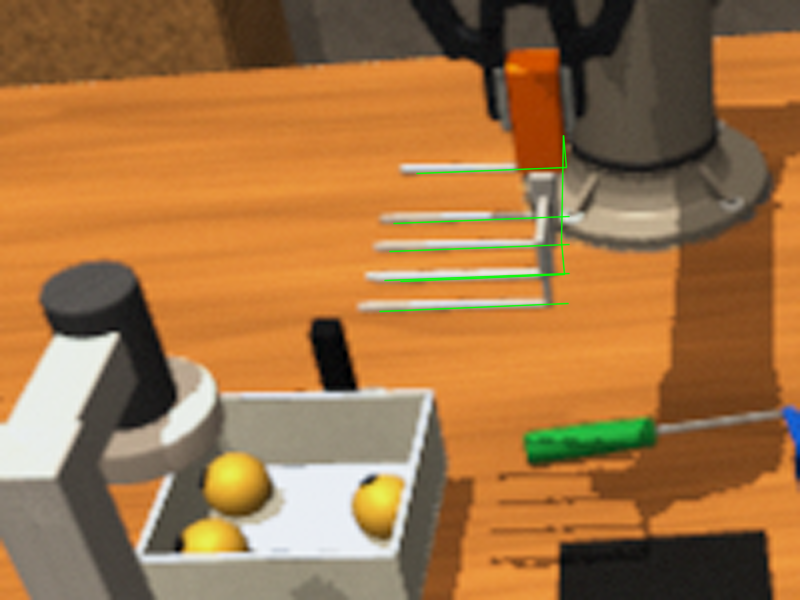

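View pics/h2.png

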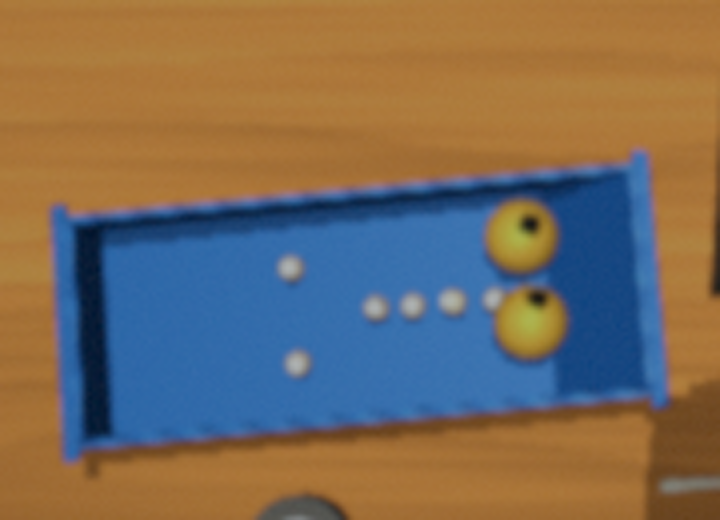

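Run:
```python
from h import *
for x,y in ((521,236),(530,322)): print('ball',(loc(p2w('top',140+x/4,150+y/4,.028))*1000).round(1))
for x,y in [(290,267),(297,363),(375,307),(412,305),(452,301),(493,299)]: print('chip',(loc(p2w('top',140+x/4,150+y/4,.013))*1000).round(1))
```

```text
ball [ 35.7 -96.3]
ball [-17.3 -97.8]
chip [30.6 50.6]
chip [-29.1  50. ]
chip [ 1.1 -0.6]
chip [  0.3 -23.6]
chip [  0.5 -48.6]
chip [ -0.5 -74.1]
```

Call:
drive_tool(
  commands=[
    {"linear": [-0.004,-0.0535,0.0134],"dr": [0.1,0.1,-1],"jaw": 1},
    {"linear": [-0.004,-0.0535,0.0134],"dr": [0.1,0.1,-1],"jaw": 1},
    {"linear": [-0.004,-0.0535,0.0134],"dr": [0.1,0.1,-1],"jaw": 1},
    {"linear": [-0.004,-0.0535,0.0134],"dr": [0.1,0.1,-1],"jaw": 1},
    {"linear": [-0.004,-0.0535,0.0134],"dr": [0.1,0.1,-1],"jaw": 1},
    {"linear": [-0.004,-0.0535,0.0134],"dr": [0.1,0.1,-1],"jaw": 1},
    {"linear": [-0.004,-0.0535,0.0134],"dr": [0.1,0.1,-1],"jaw": 1},
    {"linear": [-0.004,-0.0535,0.0134],"dr": [0.1,0.1,-1],"jaw": 1},
  ],
)

```text
clock: 20.65
tcp_pos: [0.472, 0.3686, 0.2319]
orientation: [3.129, 0.157, 0.02]
contact_force: [0.6, -0.2, -1.5]
grip_width: 0.0269
```

Run:
```python
from h import *
st();pitch()
w=wor(-.0037,.150)
plan([w[0],w[1],.19],yaw_y=-84.5)
```

```text
t 20.65 p [0.472  0.3686 0.2319] R
 [[ 0.995  0.1    0.013]
 [ 0.1   -0.995 -0.008]
 [ 0.012  0.009 -1.   ]] F [ 0.6 -0.2 -1.5] w 0.0269 q [-0.96  0.35  0.24  1.76 -0.08  1.03 -2.17]
noseup 0.53 roll 0.69 yaw_y -84.26
now [0.472  0.3686 0.2319] -> rows 1 linear [0.0006, -0.0358, 0.0415] dr [0.53, -0.69, 0.24] F [ 0.6 -0.2 -1.5] w 0.0269 t 20.65
```

Call:
drive_tool(
  commands=[
    {"linear": [0.0015,-0.018,0.02],"dr": [0.25,-0.35,0.1],"jaw": 1},
    {"linear": [0.0015,-0.018,0.02],"dr": [0.25,-0.35,0.1],"jaw": 1},
    {"linear": [0,0,0.02],"dr": [0,0,0],"jaw": 1},
    {"linear": [0,0,0],"dr": [0,0,0],"jaw": 1},
  ],
)

```text
clock: 21.15
tcp_pos: [0.4657, 0.4153, 0.1675]
orientation: [3.134, 0.176, 0.002]
contact_force: [-0.2, -1.2, -1.6]
grip_width: 0.0272
```

Run:
```python
from h import *
st();pitch()
w=wor(-.0007,.150);print(loc(monitor.get_obs()['tcp_pos']))
plan([w[0],w[1],.105],yaw_y=-84.5,maxlin=.022)
pl=scoop_poly(.0037)
im=viewer.grab_frame('scene'); ov('scene',im,pl,(320,80,480,230),5,'i1.png')
im=viewer.grab_frame('top'); ov('top',im,pl,(140,150,320,280),4,'i2.png')
```

```text
t 21.15 p [0.4657 0.4153 0.1675] R
 [[ 0.994  0.112  0.001]
 [ 0.112 -0.994 -0.003]
 [ 0.001  0.003 -1.   ]] F [-0.2 -1.2 -1.6] w 0.0272 q [-0.99  0.46  0.21  1.76 -0.11  0.94 -2.19]
noseup 0.16 roll 0.06 yaw_y -83.59
[-0.00639484  0.16162506]
now [0.4657 0.4153 0.1675] -> rows 3 linear [0.0018, 0.0039, 0.0208] dr [0.05, -0.02, 0.3] F [-0.2 -1.2 -1.6] w 0.0272 t 21.15
```

View pics/i1.png

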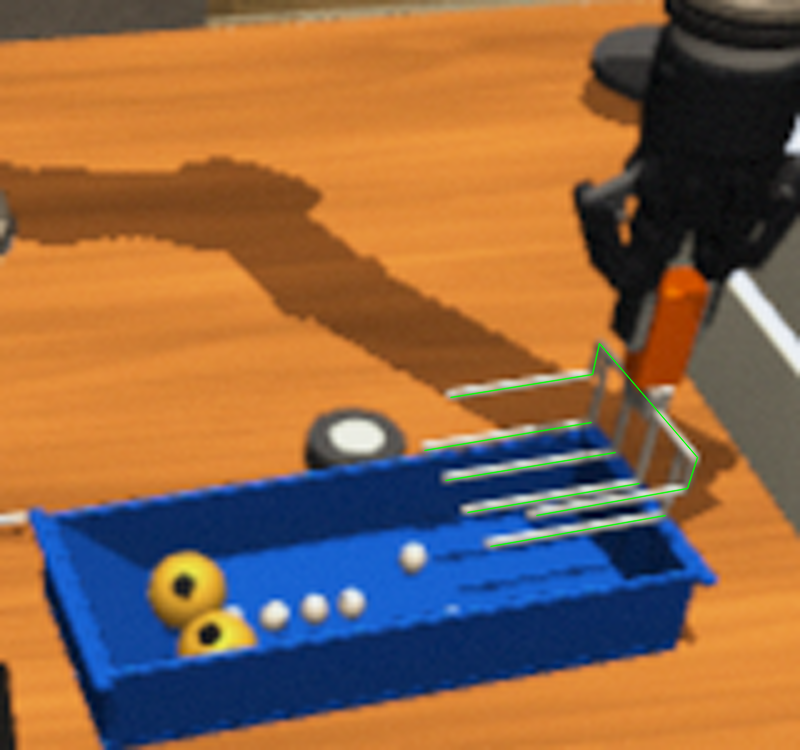

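View pics/i2.png

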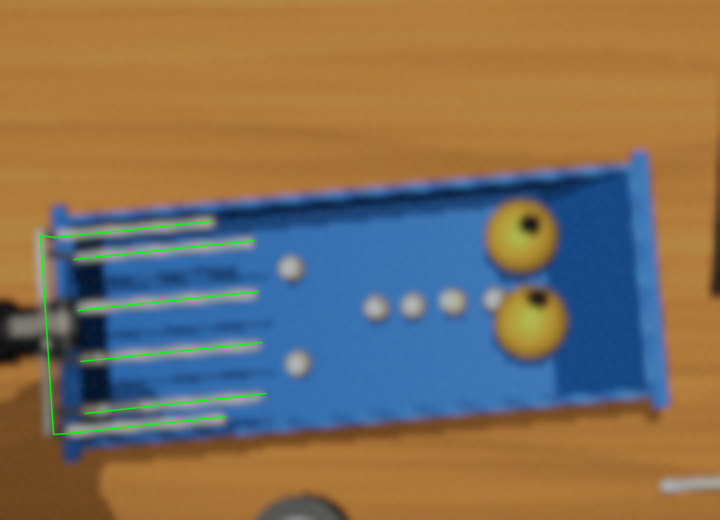

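Call:
drive_tool(
  commands=[
    {"linear": [0.0018,0.006,0.012],"dr": [0,0,0.3],"jaw": 1},
    {"linear": [0.0018,0.004,0.02],"dr": [0,0,0.3],"jaw": 1},
    {"linear": [0.0018,0.002,0.02],"dr": [0,0,0.3],"jaw": 1},
    {"linear": [0,0,0.005],"dr": [0,0,0],"jaw": 1},
    {"linear": [0,0,0],"dr": [0,0,0],"jaw": 1},
  ],
)

```text
clock: 21.88
tcp_pos: [0.4768, 0.4034, 0.1141]
orientation: [-3.135, -0.144, -0.015]
contact_force: [-1.0, 0.6, -1.3]
grip_width: 0.0266
```

Run:
```python
from h import *
st();pitch()
w=wor(-.0007,.150);print(loc(monitor.get_obs()['tcp_pos']))
plan([w[0],w[1],.0935],yaw_y=-84.5,maxlin=.022)
```

```text
t 21.88 p [0.4768 0.4034 0.1141] R
 [[ 0.996  0.092  0.009]
 [ 0.092 -0.996  0.004]
 [ 0.009 -0.003 -1.   ]] F [-1.   0.6 -1.3] w 0.0266 q [-0.95  0.52  0.2   1.8  -0.13  0.82 -2.17]
noseup -0.19 roll 0.54 yaw_y -84.74
[0.00350892 0.14873358]
now [0.4768 0.4034 0.1141] -> rows 1 linear [-0.0044, -0.0012, 0.0206] dr [-0.19, -0.54, -0.24] F [-1.   0.6 -1.3] w 0.0266 t 21.88
```

Call:
drive_tool(
  commands=[
    {"linear": [-0.0045,0,0],"dr": [-0.2,-0.5,-0.2],"jaw": 1},
    {"linear": [0,0,0.01],"dr": [0,0,0],"jaw": 1},
    {"linear": [0,0,0.008],"dr": [0,0,0],"jaw": 1},
    {"linear": [0,0,0],"dr": [0,0,0],"jaw": 1},
  ],
)

```text
clock: 22.38
tcp_pos: [0.4731, 0.4037, 0.0966]
orientation: [-3.136, -0.15, -0.005]
contact_force: [-0.7, 0.5, -1.4]
grip_width: 0.0271
```

Run:
```python
from h import *
st();pitch()
w=wor(-.0007,.004);print(loc(monitor.get_obs()['tcp_pos']))
plan([w[0],w[1],.0932],yaw_y=-84.5,maxlin=.02)
```

```text
t 22.38 p [0.4731 0.4037 0.0966] R
 [[ 0.995  0.096  0.003]
 [ 0.096 -0.995  0.002]
 [ 0.003 -0.001 -1.   ]] F [-0.7  0.5 -1.4] w 0.0271 q [-0.95  0.55  0.2   1.81 -0.14  0.8  -2.16]
noseup -0.09 roll 0.17 yaw_y -84.51
[-1.39511101e-04  1.49403463e-01]
now [0.4731 0.4037 0.0966] -> rows 8 linear [-0.0001, 0.0182, 0.0004] dr [-0.01, -0.02, -0.0] F [-0.7  0.5 -1.4] w 0.0271 t 22.38
```

Call:
drive_tool(
  commands=[
    {"linear": [0,0,0.0028],"dr": [0,0,0],"jaw": 1},
    {"linear": [0,0.018,0.0004],"dr": [0,0,0],"jaw": 1},
    {"linear": [0,0.018,0.0004],"dr": [0,0,0],"jaw": 1},
    {"linear": [0,0.018,0.0004],"dr": [0,0,0],"jaw": 1},
    {"linear": [0,0.018,0.0004],"dr": [0,0,0],"jaw": 1},
    {"linear": [0,0,0],"dr": [0,0,0],"jaw": 1},
  ],
)

```text
clock: 23.12
tcp_pos: [0.4822, 0.3276, 0.0936]
orientation: [-3.134, -0.147, -0.01]
contact_force: [0.5, -1.6, -0.9]
grip_width: 0.0268
```

Run:
```python
from h import *
st();pitch()
w=wor(-.0007,.004);print(loc(monitor.get_obs()['tcp_pos']))
plan([w[0],w[1],.0932],yaw_y=-84.5,maxlin=.02)
im=viewer.grab_frame('top'); ov('top',im,scoop_poly(.0037),(140,150,320,280),4,'i4.png')
```

```text
t 23.12 p [0.4822 0.3276 0.0936] R
 [[ 0.996  0.094  0.006]
 [ 0.094 -0.996  0.005]
 [ 0.006 -0.004 -1.   ]] F [ 0.5 -1.6 -0.9] w 0.0268 q [-0.86  0.49  0.2   1.91 -0.14  0.74 -2.06]
noseup -0.24 roll 0.37 yaw_y -84.61
[0.00157512 0.07281197]
now [0.4822 0.3276 0.0936] -> rows 4 linear [-0.0005, 0.0172, 0.0001] dr [-0.06, -0.09, -0.03] F [ 0.5 -1.6 -0.9] w 0.0268 t 23.12
```

View pics/i4.png

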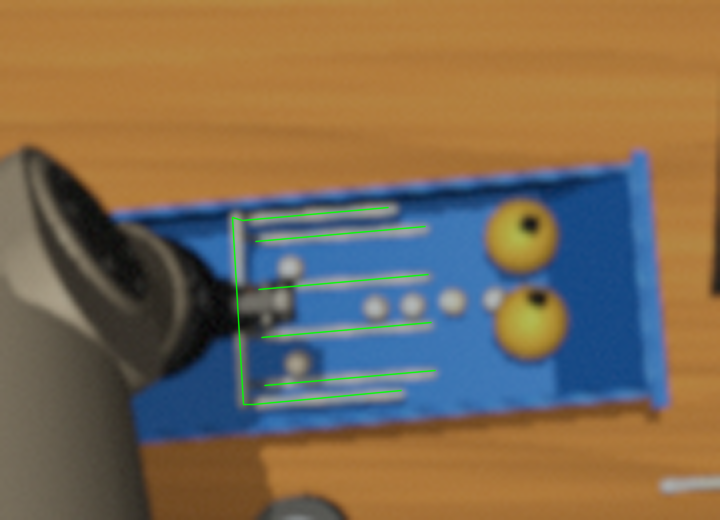

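Call:
drive_tool(
  commands=[
    {"linear": [-0.002,0.014,0.0003],"dr": [0,-0.3,0],"jaw": 1},
    {"linear": [0,0.014,0.0003],"dr": [0,0,0],"jaw": 1},
    {"linear": [0,0.012,0.0003],"dr": [0,0,0],"jaw": 1},
    {"linear": [0,0.01,0.0003],"dr": [0,0,0],"jaw": 1},
  ],
)

```text
clock: 23.68
tcp_pos: [0.486, 0.283, 0.0942]
orientation: [-3.125, -0.157, -0.009]
contact_force: [-1.2, 4.6, 5.7]
grip_width: 0.0266
```

Run:
```python
from h import *
st();pitch()
w=wor(-.0007,.002);print(loc(monitor.get_obs()['tcp_pos']))
plan([w[0],w[1],.0932],yaw_y=-84.5,maxlin=.02)
im=viewer.grab_frame('top'); ov('top',im,[],(140,150,320,280),4,'i5.png')
```

```text
t 23.68 p [0.486  0.283  0.0942] R
 [[ 0.995  0.101  0.005]
 [ 0.1   -0.995  0.013]
 [ 0.006 -0.013 -1.   ]] F [-1.2  4.6  5.7] w 0.0266 q [-0.79  0.46  0.2   1.96 -0.14  0.72 -1.97]
noseup -0.72 roll 0.36 yaw_y -84.23
[0.00104688 0.02802361]
now [0.486  0.283  0.0942] -> rows 2 linear [-0.0009, 0.013, 0.0004] dr [-0.36, -0.18, 0.13] F [-1.2  4.6  5.7] w 0.0266 t 23.68
```

View pics/i5.png

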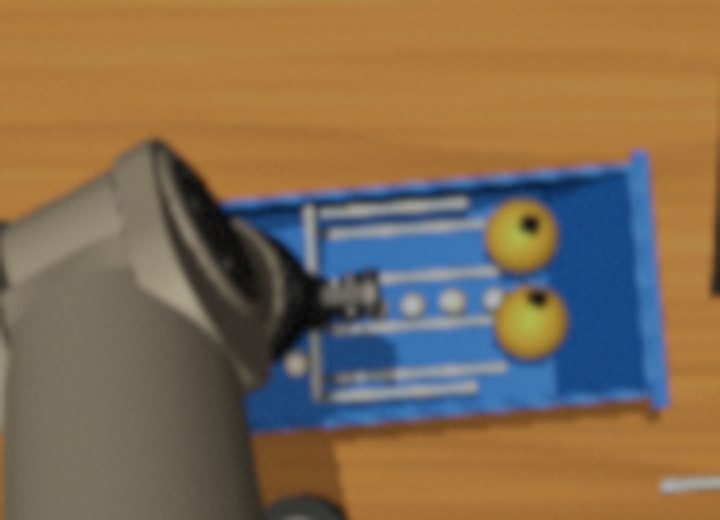

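Call:
drive_tool(
  commands=[
    {"linear": [-0.001,0.008,-0.0003],"dr": [-0.6,-0.2,0],"jaw": 1},
    {"linear": [0,0.008,0],"dr": [-0.2,0,0],"jaw": 1},
  ],
)

```text
clock: 23.98
tcp_pos: [0.4857, 0.2629, 0.0932]
orientation: [3.132, 0.155, 0.0]
contact_force: [-0.3, 2.2, 0.2]
grip_width: 0.027
```

Run:
```python
from h import *
st();pitch()
w=wor(-.0007,.002);print(loc(monitor.get_obs()['tcp_pos']))
plan([w[0],w[1],.0932],yaw_y=-84.5,maxlin=.02)
im=viewer.grab_frame('top'); ov('top',im,scoop_poly(.0037),(140,150,320,280),4,'i6.png')
im=viewer.grab_frame('scene'); ov('scene',im,scoop_poly(.0037),(320,80,480,230),5,'i7.png')
```

```text
t 23.98 p [0.4857 0.2629 0.0932] R
 [[ 0.995  0.099  0.   ]
 [ 0.099 -0.995 -0.005]
 [-0.     0.005 -1.   ]] F [-0.3  2.2  0.2] w 0.027 q [-0.77  0.46  0.21  1.98 -0.13  0.72 -1.96]
noseup 0.31 roll -0.01 yaw_y -84.32
[-0.001126    0.00801582]
now [0.4857 0.2629 0.0932] -> rows 1 linear [0.0004, 0.006, 0.0] dr [0.31, 0.01, 0.18] F [-0.3  2.2  0.2] w 0.027 t 23.98
```

View pics/i6.png

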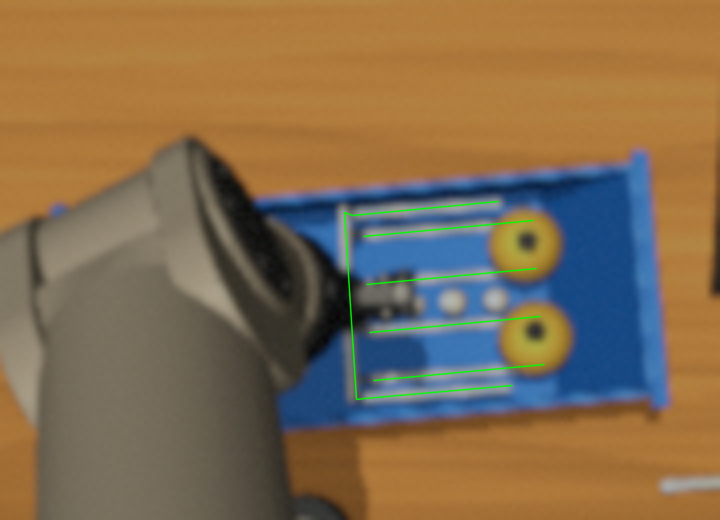

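View pics/i7.png

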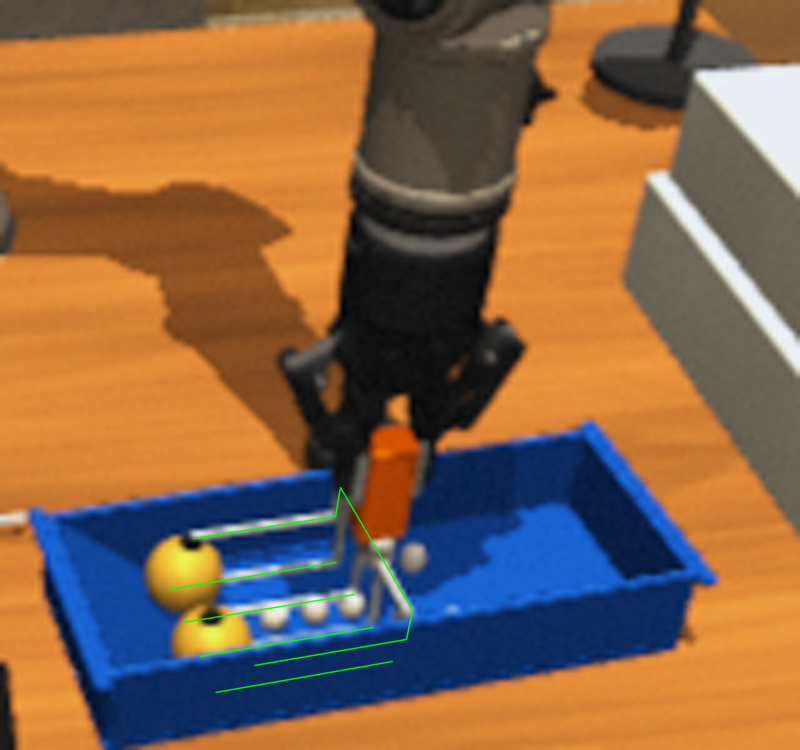

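Call:
drive_tool(
  commands=[
    {"linear": [0,0.006,0],"dr": [0.2,0,0],"jaw": 1},
    {"linear": [0,0,0],"dr": [-2.5,0,0],"jaw": 1},
    {"linear": [0,0,0],"dr": [-2.5,0,0],"jaw": 1},
    {"linear": [0,0,0],"dr": [-2.5,0,0],"jaw": 1},
    {"linear": [0,-0.001,-0.001],"dr": [-2.5,0,0],"jaw": 1},
  ],
)

```text
clock: 24.7
tcp_pos: [0.4856, 0.2529, 0.093]
orientation: [2.954, 0.14, 0.008]
contact_force: [0.1, 0.8, -3.3]
grip_width: 0.0269
```

Run:
```python
from h import *
st();pitch()
tilt(14,.004,maxrot=3)
im=viewer.grab_frame('top'); ov('top',im,[],(140,150,320,280),4,'j6.png')
im=viewer.grab_frame('scene'); ov('scene',im,[],(320,80,480,230),5,'j7.png')
```

```text
t 24.7 p [0.4856 0.2529 0.093 ] R
 [[ 0.996  0.093  0.014]
 [ 0.094 -0.979 -0.183]
 [-0.003  0.183 -0.983]] F [ 0.1  0.8 -3.3] w 0.0269 q [-0.92  0.5   0.3   1.94  0.02  0.82 -2.13]
noseup 10.56 roll -0.2 yaw_y -84.55
now [0.4856 0.2529 0.093 ] -> rows 5 linear [-0.0, -0.0041, -0.0007] dr [-2.8, 0.0, 0.0] F [ 0.1  0.8 -3.3] w 0.0269 t 24.7
```

View pics/j6.png

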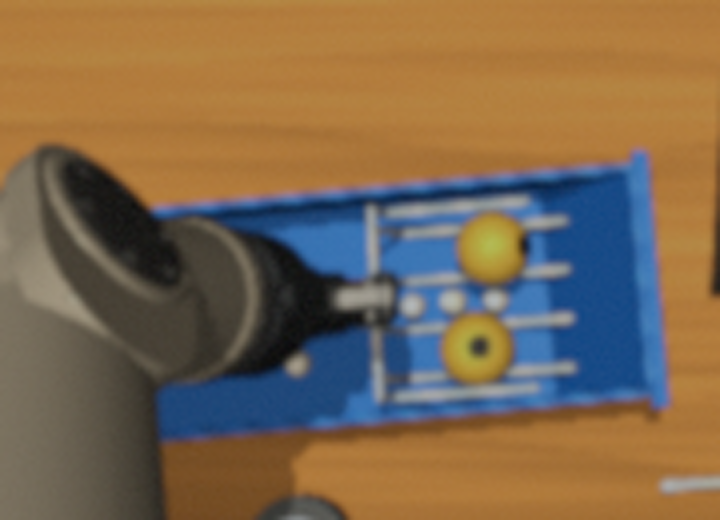

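View pics/j7.png

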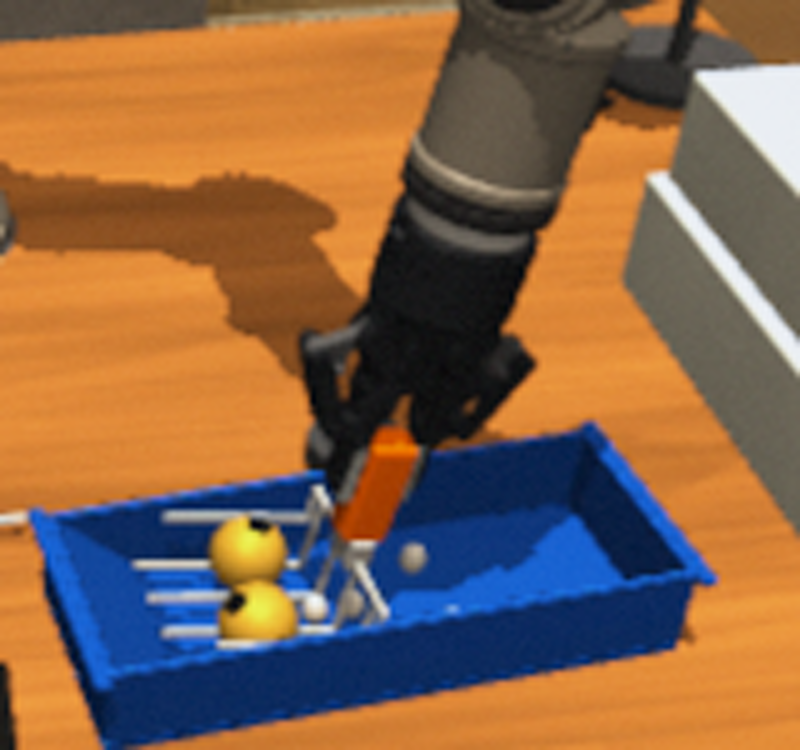

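Both balls are rolling back onto the scoop. I'll finish the tilt and lift.

Call:
drive_tool(
  commands=[
    {"linear": [0,-0.004,-0.001],"dr": [-2.8,0,0],"jaw": 1},
    {"linear": [0,-0.004,-0.001],"dr": [-2.8,0,0],"jaw": 1},
    {"linear": [0,-0.004,-0.001],"dr": [-2.8,0,0],"jaw": 1},
    {"linear": [0,-0.004,-0.001],"dr": [-2.8,0,0],"jaw": 1},
    {"linear": [0,0.005,-0.014],"dr": [0,0,0],"jaw": 1},
    {"linear": [0,0.009,-0.023],"dr": [0,0,0],"jaw": 1},
    {"linear": [0,0.009,-0.023],"dr": [0,0,0],"jaw": 1},
    {"linear": [0,0.009,-0.023],"dr": [0,0,0],"jaw": 1},
  ],
)

```text
clock: 25.8
tcp_pos: [0.4833, 0.2669, 0.1839]
orientation: [2.755, 0.128, 0.012]
contact_force: [-0.2, -0.0, -2.8]
grip_width: 0.027
```

Call:
drive_tool(
  commands=[
    {"linear": [0,0.009,-0.023],"dr": [0,0,0],"jaw": 1},
    {"linear": [0,0.009,-0.023],"dr": [0,0,0],"jaw": 1},
    {"linear": [0,0,0],"dr": [0,0,0],"jaw": 1},
  ],
)

```text
clock: 26.18
tcp_pos: [0.4854, 0.2647, 0.2394]
orientation: [2.762, 0.121, 0.015]
contact_force: [0.6, 0.1, -3.3]
grip_width: 0.0274
```

Run:
```python
from h import *
st();pitch()
w=trayw(-.02)
p,R=pose_tip([w[0],w[1],.17],-92,20)
plan(p,Rt=R,maxlin=.03)
im=viewer.grab_frame('top'); ov('top',im,[],(140,150,340,290),4,'j8.png')
im=viewer.grab_frame('scene'); ov('scene',im,[],(300,50,480,230),4,'j9.png')
```

```text
t 26.18 p [0.4854 0.2647 0.2394] R
 [[ 0.996  0.082  0.027]
 [ 0.087 -0.926 -0.367]
 [-0.005  0.368 -0.93 ]] F [ 0.6  0.1 -3.3] w 0.0274 q [-1.09  0.41  0.4   1.75  0.16  1.24 -2.24]
noseup 21.59 roll -0.31 yaw_y -84.91
now [0.4854 0.2647 0.2394] -> rows 12 linear [0.0005, 0.029, 0.0131] dr [0.13, -0.18, 0.55] F [ 0.6  0.1 -3.3] w 0.0274 t 26.18
```

View pics/j8.png

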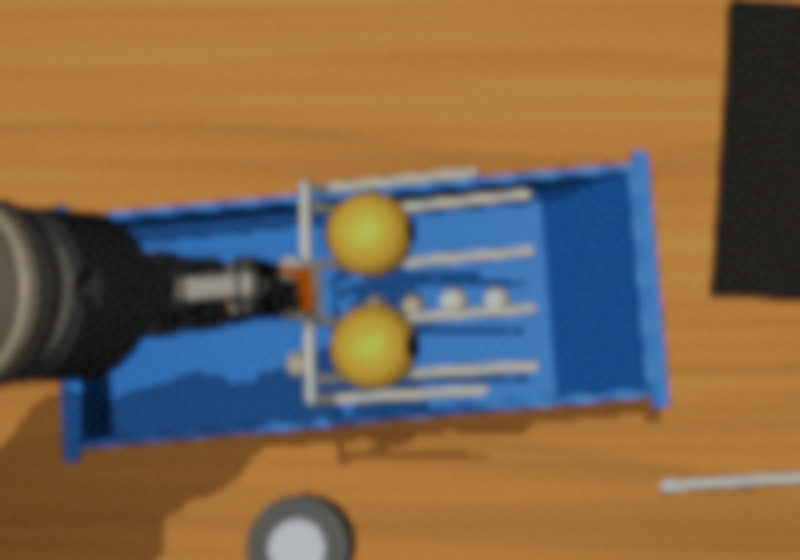

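View pics/j9.png

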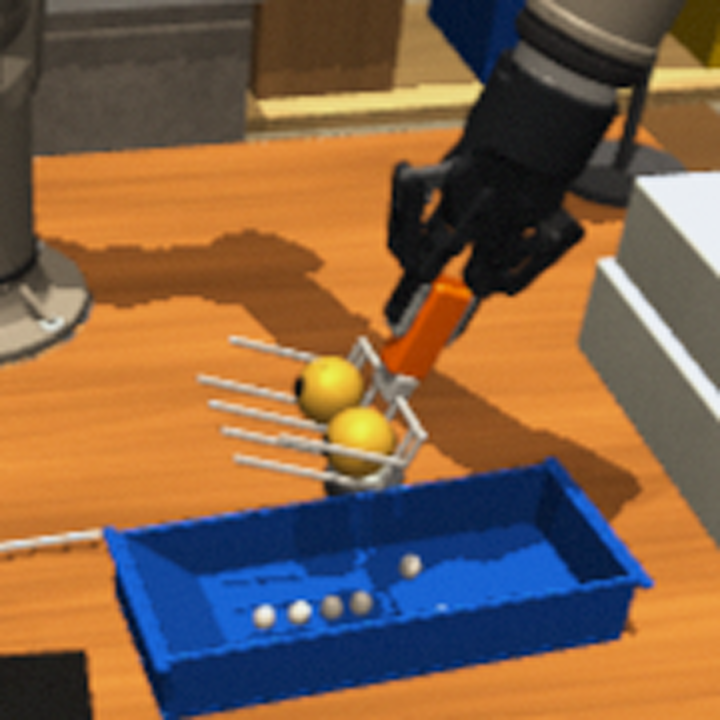

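The scoop holds both balls. Five chips are clearly visible in the trough, plus the sliver of the sixth at (441,608). I'll carry the balls to the tray.

Call:
drive_tool(
  commands=[
    {"linear": [0.0005,0.015,0.0065],"dr": [0,-0.1,0.3],"jaw": 1},
    {"linear": [0.0005,0.025,0.0113],"dr": [0.1,-0.15,0.5],"jaw": 1},
    {"linear": [0.0005,0.029,0.0131],"dr": [0.1,-0.2,0.55],"jaw": 1},
    {"linear": [0.0005,0.029,0.0131],"dr": [0.1,-0.2,0.55],"jaw": 1},
    {"linear": [0.0005,0.029,0.0131],"dr": [0.1,-0.2,0.55],"jaw": 1},
    {"linear": [0.0005,0.029,0.0131],"dr": [0.1,-0.2,0.55],"jaw": 1},
    {"linear": [0.0005,0.029,0.0131],"dr": [0.1,-0.2,0.55],"jaw": 1},
    {"linear": [0.0005,0.025,0.0105],"dr": [0.1,-0.15,0.5],"jaw": 1},
  ],
)

```text
clock: 27.28
tcp_pos: [0.4971, 0.0149, 0.2233]
orientation: [2.768, 0.007, -0.016]
contact_force: [0.5, 0.3, -2.5]
grip_width: 0.027
```

Run:
```python
from h import *
st();pitch()
w=trayw(-.02)
p,R=pose_tip([w[0],w[1],.17],-92,20)
plan(p,Rt=R,maxlin=.03)
```

```text
t 27.27 p [0.4971 0.0149 0.2233] R
 [[ 1.     0.007 -0.01 ]
 [ 0.003 -0.931 -0.365]
 [-0.012  0.365 -0.931]] F [ 0.5  0.3 -2.5] w 0.027 q [-0.83  0.27  0.53  1.99  0.25  1.05 -2.01]
noseup 21.38 roll -0.67 yaw_y -89.59
now [0.4971 0.0149 0.2233] -> rows 4 linear [0.0017, 0.0299, 0.0132] dr [0.35, -0.03, 0.56] F [ 0.5  0.3 -2.5] w 0.027 t 27.27
```

Call:
drive_tool(
  commands=[
    {"linear": [0.0017,0.028,0.0115],"dr": [0.2,0,0.5],"jaw": 1},
    {"linear": [0.0017,0.028,0.0115],"dr": [0.2,0,0.5],"jaw": 1},
    {"linear": [0.0017,0.028,0.0115],"dr": [0.2,0,0.5],"jaw": 1},
    {"linear": [0.001,0.018,0.007],"dr": [0.2,0,0.4],"jaw": 1},
    {"linear": [0.001,0.01,0.004],"dr": [0.2,0,0.2],"jaw": 1},
    {"linear": [0,0,0],"dr": [0,0,0],"jaw": 1},
  ],
)

```text
clock: 28.02
tcp_pos: [0.5005, -0.1166, 0.2208]
orientation: [2.787, -0.055, -0.008]
contact_force: [-0.2, 0.7, -3.3]
grip_width: 0.027
```

Run:
```python
from h import *
st();pitch()
w=trayw(-.02)
for n,z in ((20,.17),(5,.135)):
  p,R=pose_tip([w[0],w[1],z],-93,n)
  plan(p,Rt=R,maxlin=.03,maxrot=4)
im=viewer.grab_frame('scene'); ov('scene',im,scoop_poly(.0037),(130,80,330,230),4,'k1.png')
im=viewer.grab_frame('top'); ov('top',im,scoop_poly(.0037),(340,150,520,280),4,'k2.png')
```

```text
t 28.02 p [ 0.5005 -0.1166  0.2208] R
 [[ 0.999 -0.037 -0.013]
 [-0.039 -0.937 -0.347]
 [ 0.001  0.347 -0.938]] F [-0.2  0.7 -3.3] w 0.027 q [-0.63  0.26  0.61  2.02  0.25  0.95 -1.8 ]
noseup 20.31 roll 0.06 yaw_y -92.28
now [ 0.5005 -0.1166  0.2208] -> rows 1 linear [0.0043, -0.0024, 0.0037] dr [0.31, -0.31, 0.68] F [-0.2  0.7 -3.3] w 0.027 t 28.02
now [ 0.5005 -0.1166  0.2208] -> rows 4 linear [0.001, 0.0033, 0.0027] dr [3.83, -0.06, 0.18] F [-0.2  0.7 -3.3] w 0.027 t 28.02
```

View pics/k1.png

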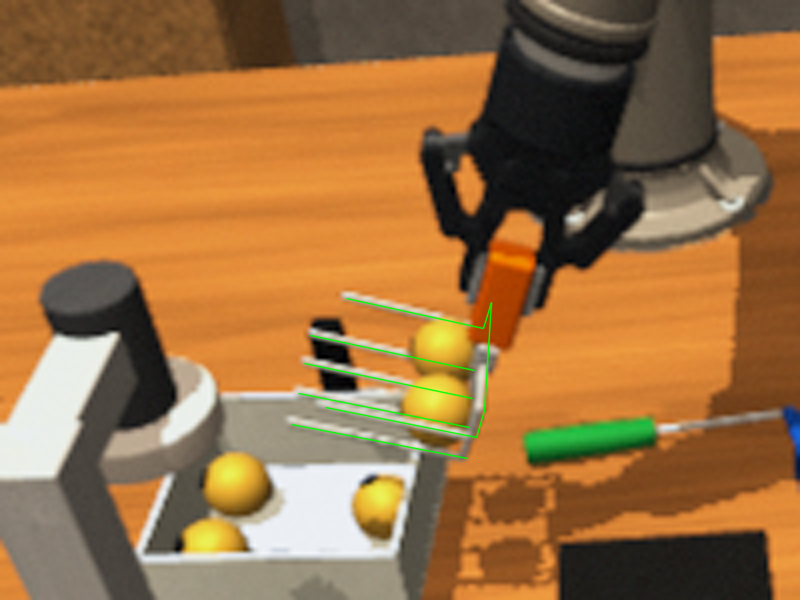

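View pics/k2.png

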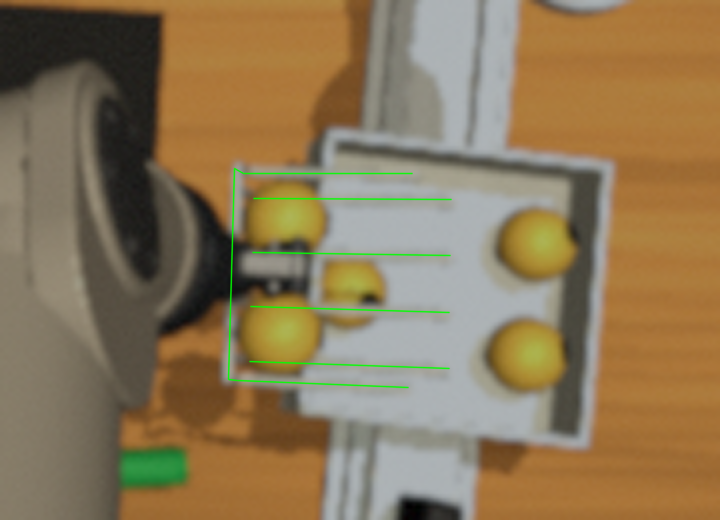

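Call:
drive_tool(
  commands=[
    {"linear": [0.001,0.0033,0.0027],"dr": [3.8,0,0],"jaw": 1},
    {"linear": [0.001,0.0033,0.0027],"dr": [3.8,0,0],"jaw": 1},
    {"linear": [0.001,0.0033,0.0027],"dr": [3.8,0,0],"jaw": 1},
    {"linear": [0.001,0.0033,0.0018],"dr": [3.8,0,0],"jaw": 1},
  ],
)

```text
clock: 28.62
tcp_pos: [0.5063, -0.1226, 0.2134]
orientation: [3.061, -0.033, -0.002]
contact_force: [-0.6, -0.3, -2.5]
grip_width: 0.0274
```

Run:
```python
from h import *
st();pitch()
w=trayw(-.015)
for n,z in ((-10,.11),(-35,.098)):
  p,R=pose_tip([w[0],w[1],z],-94,n)
  plan(p,Rt=R,maxlin=.03,maxrot=5)
```

```text
t 28.62 p [ 0.5063 -0.1226  0.2134] R
 [[ 1.    -0.021 -0.002]
 [-0.021 -0.997 -0.08 ]
 [-0.001  0.08  -0.997]] F [-0.6 -0.3 -2.5] w 0.0274 q [-0.4   0.26  0.55  1.98 -0.07  0.93 -1.41]
noseup 4.59 roll -0.04 yaw_y -91.23
now [ 0.5063 -0.1226  0.2134] -> rows 3 linear [-0.0004, 0.013, -0.0008] dr [4.86, 0.06, 0.92] F [-0.6 -0.3 -2.5] w 0.0274 t 28.62
now [ 0.5063 -0.1226  0.2134] -> rows 8 linear [-0.0003, 0.0109, -0.0049] dr [4.95, 0.1, 0.34] F [-0.6 -0.3 -2.5] w 0.0274 t 28.62
```

Call:
drive_tool(
  commands=[
    {"linear": [0,0.013,-0.0008],"dr": [4.8,0,0.8],"jaw": 1},
    {"linear": [0,0.013,-0.0008],"dr": [4.8,0,0.8],"jaw": 1},
    {"linear": [0,0.012,-0.0012],"dr": [4.8,0,0.8],"jaw": 1},
  ],
)

```text
clock: 29.0
tcp_pos: [0.5069, -0.1556, 0.2158]
orientation: [-2.96, 0.077, -0.002]
contact_force: [-0.4, 0.0, -3.5]
grip_width: 0.0269
```

Run:
```python
from h import *
st();pitch()
w=trayw(-.012)
for n,z in ((-35,.1),):
  p,R=pose_tip([w[0],w[1],z],-94,n)
  plan(p,Rt=R,maxlin=.03,maxrot=6)
```

```text
t 29.0 p [ 0.5069 -0.1556  0.2158] R
 [[ 0.999 -0.051  0.006]
 [-0.052 -0.982  0.179]
 [-0.003 -0.179 -0.984]] F [-0.4  0.  -3.5] w 0.0269 q [-0.13  0.32  0.52  1.91 -0.38  1.05 -1.05]
noseup -10.33 roll -0.18 yaw_y -92.99
now [ 0.5069 -0.1556  0.2158] -> rows 5 linear [-0.0007, 0.0105, -0.0077] dr [4.93, 0.11, 0.18] F [-0.4  0.  -3.5] w 0.0269 t 29.0
```

Call:
drive_tool(
  commands=[
    {"linear": [-0.0007,0.0105,-0.0077],"dr": [5,0,0.2],"jaw": 1},
    {"linear": [-0.0007,0.0105,-0.0077],"dr": [5,0,0.2],"jaw": 1},
    {"linear": [-0.0007,0.0105,-0.0077],"dr": [5,0,0.2],"jaw": 1},
    {"linear": [-0.0007,0.0105,-0.0077],"dr": [5,0,0.2],"jaw": 1},
  ],
)

```text
clock: 29.5
tcp_pos: [0.504, -0.2012, 0.2322]
orientation: [-2.6, 0.07, -0.009]
contact_force: [-0.5, -0.5, -1.4]
grip_width: 0.0268
```

Run:
```python
from h import *
st();pitch()
im=viewer.grab_frame('scene'); ov('scene',im,[],(130,80,330,230),4,'k3.png')
```

```text
t 29.5 p [ 0.504  -0.2012  0.2322] R
 [[ 0.999 -0.048  0.02 ]
 [-0.052 -0.856  0.514]
 [-0.007 -0.515 -0.857]] F [-0.5 -0.5 -1.4] w 0.0268 q [ 0.19  0.46  0.47  1.76 -0.65  1.37 -0.7 ]
noseup -30.97 roll -0.43 yaw_y -93.22
```

View pics/k3.png

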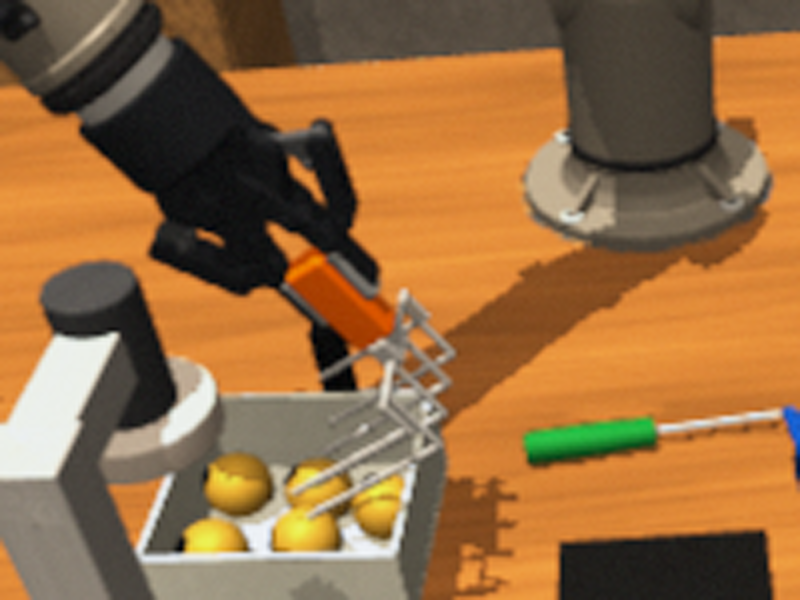

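Call:
drive_tool(
  commands=[
    {"linear": [0,-0.02,-0.035],"dr": [0,0,0],"jaw": 1},
    {"linear": [0,-0.03,-0.035],"dr": [-5,0,0],"jaw": 1},
    {"linear": [0,-0.03,-0.005],"dr": [-5,0,0],"jaw": 1},
    {"linear": [0,-0.03,0],"dr": [-7,0,0],"jaw": 1},
    {"linear": [0,-0.03,0],"dr": [-7,0,0],"jaw": 1},
    {"linear": [0,-0.03,0],"dr": [-7,0,0],"jaw": 1},
  ],
)

```text
clock: 30.3
tcp_pos: [0.5137, -0.0839, 0.357]
orientation: [3.118, -0.089, -0.014]
contact_force: [0.5, 0.7, -2.8]
grip_width: 0.027
```

Run:
```python
from h import *
st();pitch()
plan([.5443,-.0359,.24],yaw_y=-12,maxlin=.04)
im=viewer.grab_frame('scene'); ov('scene',im,[],(130,80,330,230),4,'k4.png')
im=viewer.grab_frame('top'); cv2.imwrite('pics/k5.png',cv2.resize(im[:,:,::-1],None,fx=1.25,fy=1.25))
```

```text
t 30.3 p [ 0.5137 -0.0839  0.357 ] R
 [[ 0.998 -0.057 -0.009]
 [-0.057 -0.998 -0.022]
 [-0.008  0.022 -1.   ]] F [ 0.5  0.7 -2.8] w 0.027 q [-0.37  0.12  0.44  1.77 -0.03  1.27 -1.55]
noseup 1.27 roll -0.46 yaw_y -93.28
now [ 0.5137 -0.0839  0.357 ] -> rows 10 linear [0.0058, -0.0027, 0.0116] dr [0.07, 0.13, -8.13] F [ 0.5  0.7 -2.8] w 0.027 t 30.3
```

View pics/k5.png

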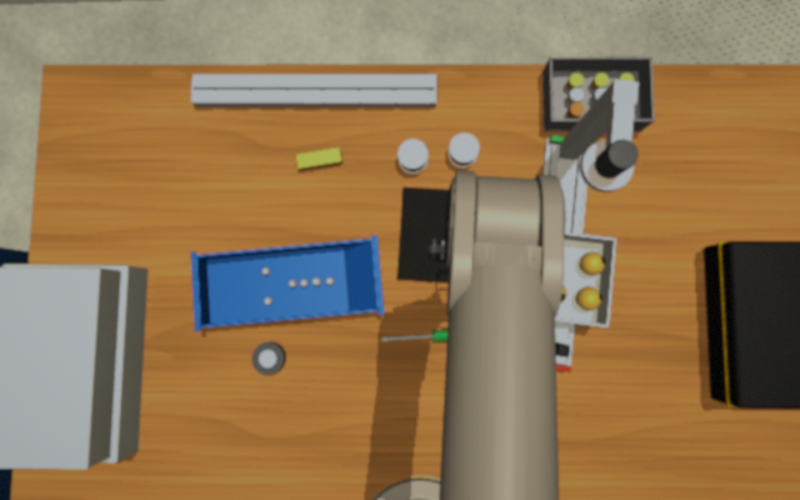

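Call:
drive_tool(
  commands=[
    {"linear": [0.0058,-0.0027,0.01],"dr": [0,0.1,-8.1],"jaw": 1},
    {"linear": [0.0058,-0.0027,0.01],"dr": [0,0.1,-8.1],"jaw": 1},
    {"linear": [0.0058,-0.0027,0.01],"dr": [0,0.1,-8.1],"jaw": 1},
    {"linear": [0.0058,-0.0027,0.01],"dr": [0,0.1,-8.1],"jaw": 1},
    {"linear": [0.0058,-0.0027,0.01],"dr": [0,0.1,-8.1],"jaw": 1},
    {"linear": [0.0058,-0.0027,0.01],"dr": [0,0.1,-8.1],"jaw": 1},
    {"linear": [0.0058,-0.0027,0.01],"dr": [0,0.1,-8.1],"jaw": 1},
    {"linear": [0.0058,-0.0027,0.01],"dr": [0,0.1,-8.1],"jaw": 1},
  ],
)

```text
clock: 31.4
tcp_pos: [0.5463, -0.0253, 0.2736]
orientation: [2.628, 1.701, -0.003]
contact_force: [-0.5, -0.3, -2.0]
grip_width: 0.0269
```

Run:
```python
from h import *
st();pitch()
plan([.5443,-.0359,.19],yaw_y=-12,maxlin=.04)
```

```text
t 31.4 p [ 0.5463 -0.0253  0.2736] R
 [[ 0.409  0.912  0.005]
 [ 0.912 -0.409 -0.01 ]
 [-0.007  0.008 -1.   ]] F [-0.5 -0.3 -2. ] w 0.0269 q [-0.3   0.22  0.27  1.83 -0.05  1.09 -0.43]
noseup 0.48 roll -0.43 yaw_y -24.16
now [ 0.5463 -0.0253  0.2736] -> rows 3 linear [-0.0034, 0.0004, 0.0279] dr [0.14, 0.16, -4.05] F [-0.5 -0.3 -2. ] w 0.0269 t 31.4
```

Call:
drive_tool(
  commands=[
    {"linear": [-0.0034,0.0004,0.0279],"dr": [0.15,0.15,-4],"jaw": 1},
    {"linear": [-0.0034,0.0004,0.0279],"dr": [0.15,0.15,-4],"jaw": 1},
    {"linear": [-0.0034,0.0004,0.025],"dr": [0.15,0.15,-4],"jaw": 1},
    {"linear": [0,0,0],"dr": [0,0,0],"jaw": 1},
  ],
)

```text
clock: 31.9
tcp_pos: [0.5443, -0.0299, 0.1899]
orientation: [-2.424, -1.996, 0.001]
contact_force: [0.5, 1.1, -1.9]
grip_width: 0.0271
```

Run:
```python
from h import *
st();pitch()
plan([.5443,-.0359,.1],yaw_y=-12,maxlin=.022)
```

```text
t 31.9 p [ 0.5443 -0.0299  0.1899] R
 [[ 0.192  0.981 -0.001]
 [ 0.981 -0.192  0.001]
 [ 0.    -0.001 -1.   ]] F [ 0.5  1.1 -1.9] w 0.0271 q [-0.24  0.31  0.22  1.92 -0.09  0.92 -0.17]
noseup -0.07 roll 0.02 yaw_y -11.07
now [ 0.5443 -0.0299  0.1899] -> rows 5 linear [-0.0012, 0.0002, 0.018] dr [-0.01, -0.0, 0.19] F [ 0.5  1.1 -1.9] w 0.0271 t 31.9
```

Call:
drive_tool(
  commands=[
    {"linear": [-0.0012,0,0.018],"dr": [0,0,0.2],"jaw": 1},
    {"linear": [-0.0012,0,0.018],"dr": [0,0,0.2],"jaw": 1},
    {"linear": [-0.0012,0,0.018],"dr": [0,0,0.2],"jaw": 1},
    {"linear": [-0.0012,0,0.018],"dr": [0,0,0.2],"jaw": 1},
    {"linear": [0,0,0.012],"dr": [0,0,0],"jaw": 1},
    {"linear": [0,0,0],"dr": [0,0,0],"jaw": 1},
  ],
)

```text
clock: 32.65
tcp_pos: [0.5498, -0.0289, 0.1106]
orientation: [2.435, 1.977, 0.015]
contact_force: [-0.5, 0.0, -1.3]
grip_width: 0.027
```

Run:
```python
from h import *
st();pitch()
plan([.5443,-.0359,.0916],yaw_y=-12,maxlin=.022)
```

```text
t 32.65 p [ 0.5498 -0.0289  0.1106] R
 [[ 0.206  0.979  0.01 ]
 [ 0.979 -0.206  0.002]
 [ 0.004  0.01  -1.   ]] F [-0.5  0.  -1.3] w 0.027 q [-0.22  0.42  0.2   1.98 -0.13  0.74 -0.15]
noseup 0.55 roll 0.25 yaw_y -11.87
now [ 0.5498 -0.0289  0.1106] -> rows 1 linear [-0.0081, -0.0041, 0.019] dr [0.55, -0.25, 0.13] F [-0.5  0.  -1.3] w 0.027 t 32.65
```

Call:
drive_tool(
  commands=[
    {"linear": [-0.006,-0.003,0.006],"dr": [0.4,-0.2,0],"jaw": 1},
    {"linear": [-0.002,-0.001,0.006],"dr": [0,0,0],"jaw": 1},
    {"linear": [0,0,0],"dr": [0,0,0],"jaw": 1},
  ],
)

```text
clock: 33.02
tcp_pos: [0.5452, -0.0362, 0.0995]
orientation: [2.437, 1.978, 0.006]
contact_force: [0.1, 0.1, -2.2]
grip_width: 0.0269
```

Run:
```python
from h import *
st();pitch()
plan([.5443,-.0359,.0914],yaw_y=-12,maxlin=.022)
```

```text
t 33.02 p [ 0.5452 -0.0362  0.0995] R
 [[ 0.206  0.979  0.005]
 [ 0.979 -0.206  0.   ]
 [ 0.001  0.005 -1.   ]] F [ 0.1  0.1 -2.2] w 0.0269 q [-0.21  0.44  0.2   1.99 -0.13  0.72 -0.14]
noseup 0.28 roll 0.07 yaw_y -11.88
now [ 0.5452 -0.0362  0.0995] -> rows 1 linear [0.0001, -0.0009, 0.0081] dr [0.28, -0.08, 0.12] F [ 0.1  0.1 -2.2] w 0.0269 t 33.02
```

Call:
drive_tool(
  commands=[
    {"linear": [0,0,0.005],"dr": [0.25,0,0],"jaw": 1},
    {"linear": [0,0,0.0025],"dr": [0,0,0],"jaw": 1},
    {"linear": [0,0,0.0005],"dr": [0,0,0],"jaw": 1},
  ],
)

```text
clock: 33.4
tcp_pos: [0.5456, -0.0362, 0.0913]
orientation: [-2.439, -1.979, -0.003]
contact_force: [-0.5, 0.1, -1.9]
grip_width: 0.0266
```

Run:
```python
from h import *
st();pitch()
```

```text
t 33.4 p [ 0.5456 -0.0362  0.0913] R
 [[ 0.206  0.979  0.001]
 [ 0.979 -0.206  0.001]
 [ 0.002  0.001 -1.   ]] F [-0.5  0.1 -1.9] w 0.0266 q [-0.2   0.45  0.2   1.99 -0.13  0.71 -0.13]
noseup 0.05 roll 0.09 yaw_y -11.89
```

Call:
drive_tool(
  commands=[
    {"linear": [0,0,0.001],"dr": [0,0,0],"jaw": 1},
    {"linear": [0,0,0.0005],"dr": [0,0,0],"jaw": 1},
  ],
)

```text
clock: 33.65
tcp_pos: [0.5456, -0.0363, 0.0912]
orientation: [-2.439, -1.979, -0.003]
contact_force: [-2.0, -1.0, 2.0]
grip_width: 0.0269
```

Contact with the mat: Fz went from -1.9 to +2.0 N. I'll release and rise.

Call:
drive_tool(
  commands=[
    {"linear": [0,0,0],"dr": [0,0,0],"jaw": 0.5},
    {"linear": [0,0,0],"dr": [0,0,0],"jaw": 0},
    {"linear": [0,0,0],"dr": [0,0,0],"jaw": 0},
    {"linear": [0,0,0],"dr": [0,0,0],"jaw": 0},
    {"linear": [0,0,-0.03],"dr": [0,0,0],"jaw": 0},
    {"linear": [0,0,-0.04],"dr": [0,0,0],"jaw": 0},
    {"linear": [0,0,-0.05],"dr": [0,0,0],"jaw": 0},
    {"linear": [0,0,0],"dr": [0,0,0],"jaw": 0},
  ],
)

```text
clock: 34.65
tcp_pos: [0.5462, -0.0364, 0.2145]
orientation: [2.44, 1.979, 0.004]
contact_force: [0.2, -0.2, -0.6]
grip_width: 0.0854
```

Run:
```python
from h import *
st()
plan([.42,-.16,.21],yaw_y=84,maxlin=.04)
im=viewer.grab_frame('scene'); ov('scene',im,[],(130,80,330,280),4,'l1.png')
```

```text
t 34.65 p [ 0.5462 -0.0364  0.2145] R
 [[ 0.206  0.979  0.002]
 [ 0.979 -0.206  0.002]
 [ 0.002  0.002 -1.   ]] F [ 0.2 -0.2 -0.6] w 0.0854 q [-0.24  0.29  0.23  1.9  -0.08  0.97 -0.18]
now [ 0.5462 -0.0364  0.2145] -> rows 11 linear [-0.004, -0.0176, 0.0004] dr [0.01, -0.0, -8.72] F [ 0.2 -0.2 -0.6] w 0.0854 t 34.65
```

View pics/l1.png

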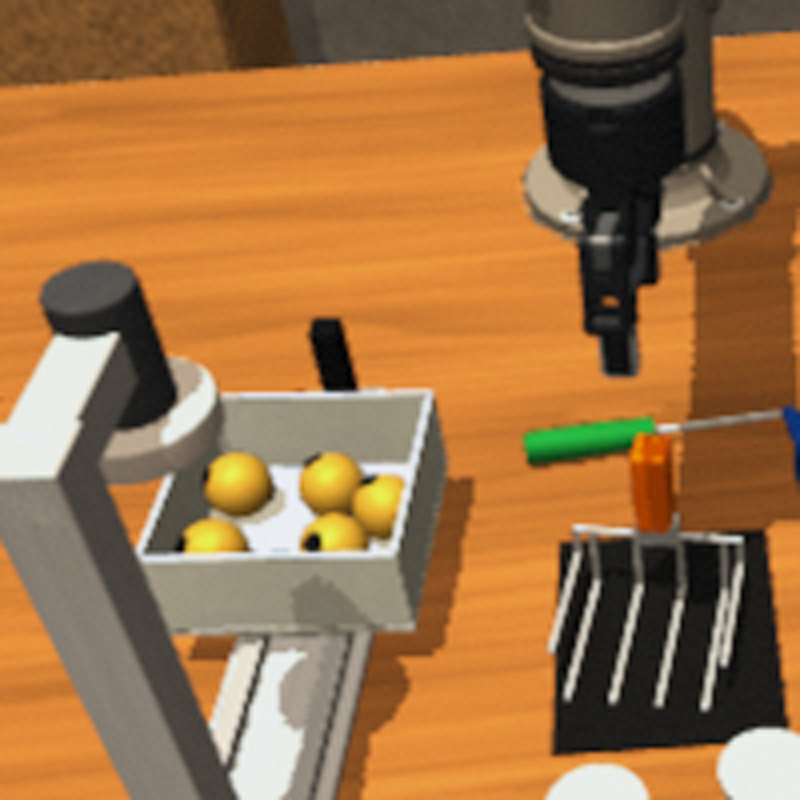

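Call:
drive_tool(
  commands=[
    {"linear": [-0.004,-0.0176,0],"dr": [0,0,-8.7],"jaw": 0},
    {"linear": [-0.004,-0.0176,0],"dr": [0,0,-8.7],"jaw": 0},
    {"linear": [-0.004,-0.0176,0],"dr": [0,0,-8.7],"jaw": 0},
    {"linear": [-0.004,-0.0176,0],"dr": [0,0,-8.7],"jaw": 0},
    {"linear": [-0.004,-0.0176,0],"dr": [0,0,-8.7],"jaw": 0},
    {"linear": [-0.004,-0.0176,0],"dr": [0,0,-8.7],"jaw": 0},
    {"linear": [-0.004,-0.0176,0],"dr": [0,0,-8.7],"jaw": 0},
    {"linear": [-0.004,-0.0176,0],"dr": [0,0,-8.7],"jaw": 0},
  ],
)

```text
clock: 35.7
tcp_pos: [0.4198, -0.1084, 0.202]
orientation: [-0.802, -3.016, 0.006]
contact_force: [-0.3, -0.4, -0.2]
grip_width: 0.0854
```

Run:
```python
from h import *
st()
plan([.37,-.2523,.19],yaw_y=83.7,maxlin=.04)
im=viewer.grab_frame('top'); ov('top',im,[],(340,150,520,310),4,'l2.png')
```

```text
t 35.7 p [ 0.4198 -0.1084  0.202 ] R
 [[-0.868  0.497 -0.021]
 [ 0.497  0.868  0.001]
 [ 0.019 -0.009 -1.   ]] F [-0.3 -0.4 -0.2] w 0.0854 q [-0.    0.12  0.12  2.13 -0.02  0.91  1.18]
now [ 0.4198 -0.1084  0.202 ] -> rows 4 linear [-0.0013, -0.0383, 0.0032] dr [-0.08, -0.3, -5.87] F [-0.3 -0.4 -0.2] w 0.0854 t 35.7
```

View pics/l2.png

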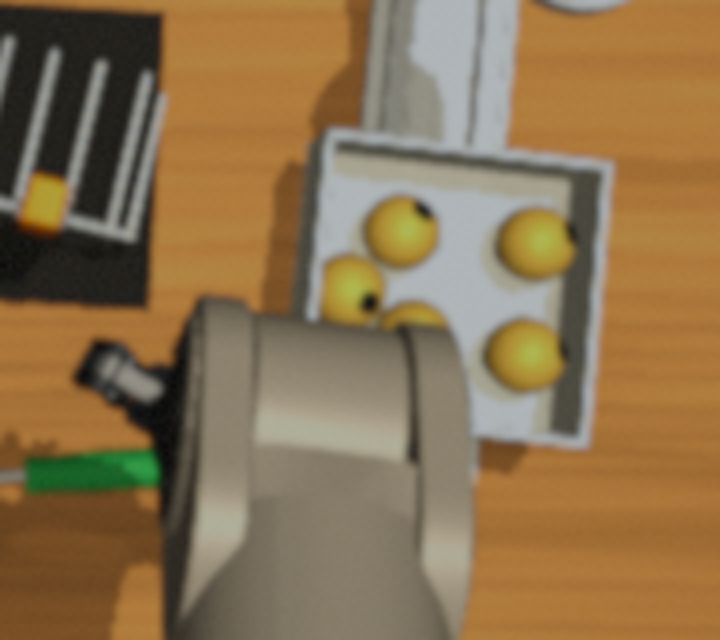

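Five balls are in the tray. On to the post.

Call:
drive_tool(
  commands=[
    {"linear": [-0.0013,-0.0383,0.003],"dr": [0,-0.3,-5.9],"jaw": 0},
    {"linear": [-0.0013,-0.0383,0.003],"dr": [0,-0.3,-5.9],"jaw": 0},
    {"linear": [-0.0013,-0.0383,0.003],"dr": [0,-0.3,-5.9],"jaw": 0},
    {"linear": [-0.0013,-0.03,0.003],"dr": [0,-0.3,-5.9],"jaw": 0},
    {"linear": [0,0,0],"dr": [0,0,0],"jaw": 0},
  ],
)

```text
clock: 36.38
tcp_pos: [0.3678, -0.2481, 0.1859]
orientation: [-0.16, -3.128, 0.006]
contact_force: [1.0, 0.2, 0.5]
grip_width: 0.0854
```

Run:
```python
from h import *
st()
plan([.37,-.2523,.16],yaw_y=83.7,maxlin=.04)
im=viewer.grab_frame('scene'); ov('scene',im,[],(140,80,300,230),5,'l3.png')
```

```text
t 36.38 p [ 0.3678 -0.2481  0.1859] R
 [[-0.995  0.102 -0.01 ]
 [ 0.102  0.995 -0.003]
 [ 0.009 -0.004 -1.   ]] F [1.  0.2 0.5] w 0.0854 q [ 0.25  0.15  0.22  2.14 -0.03  0.86  1.96]
now [ 0.3678 -0.2481  0.1859] -> rows 1 linear [-0.0028, -0.0038, 0.0259] dr [-0.24, -0.53, 0.44] F [1.  0.2 0.5] w 0.0854 t 36.38
```

View pics/l3.png

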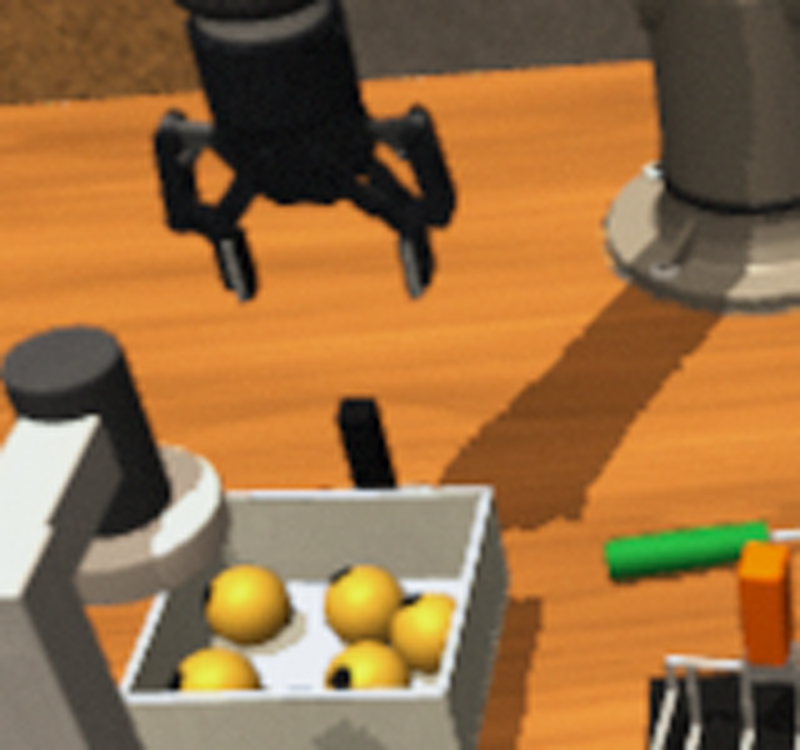

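Run:
```python
from h import *
print(p2w('scene',140+358/5,80+410/5,.126))
plan([.37,-.2523,.092],yaw_y=83.7,maxlin=.024)
```

```text
[ 0.37807218 -0.24929774  0.126     ]
now [ 0.3682 -0.2469  0.1859] -> rows 4 linear [-0.0007, -0.0012, 0.0235] dr [-0.05, -0.14, 0.12] F [-0.3  0.5 -0.7] w 0.0855 t 36.42
```

Call:
drive_tool(
  commands=[
    {"linear": [-0.001,-0.002,0.024],"dr": [0,-0.2,0.2],"jaw": 0},
    {"linear": [-0.001,-0.001,0.024],"dr": [0,-0.2,0.2],"jaw": 0},
    {"linear": [0,-0.001,0.024],"dr": [0,-0.1,0],"jaw": 0},
    {"linear": [0,0,0.018],"dr": [0,0,0],"jaw": 0},
    {"linear": [0,0,0],"dr": [0,0,0],"jaw": 0},
  ],
)

```text
clock: 37.05
tcp_pos: [0.3716, -0.2439, 0.0917]
orientation: [-0.176, -3.134, -0.0]
contact_force: [-0.2, -1.1, -0.0]
grip_width: 0.0854
```

Run:
```python
from h import *
st()
plan([.37,-.2523,.092],yaw_y=83.7,maxlin=.024)
```

```text
t 37.05 p [ 0.3716 -0.2439  0.0917] R
 [[-0.994  0.112 -0.003]
 [ 0.112  0.994  0.   ]
 [ 0.003  0.    -1.   ]] F [-0.2 -1.1 -0. ] w 0.0854 q [ 0.27  0.31  0.2   2.22 -0.1   0.62  2.  ]
now [ 0.3716 -0.2439  0.0917] -> rows 1 linear [0.0007, -0.0085, -0.0003] dr [0.01, -0.15, -0.13] F [-0.2 -1.1 -0. ] w 0.0854 t 37.05
```

Call:
drive_tool(
  commands=[
    {"linear": [-0.001,-0.008,0],"dr": [0,0,0],"jaw": 0},
    {"linear": [0,0,0],"dr": [0,0,0],"jaw": 1},
    {"linear": [0,0,0],"dr": [0,0,0],"jaw": 1},
    {"linear": [0,0,0],"dr": [0,0,0],"jaw": 1},
    {"linear": [0,0,0],"dr": [0,0,0],"jaw": 1},
  ],
  force=60,
)

```text
clock: 37.67
tcp_pos: [0.3737, -0.2524, 0.0939]
orientation: [0.178, 3.135, -0.001]
contact_force: [-1.0, -1.3, -0.2]
grip_width: 0.0212
```

Run:
```python
from h import *
st()
```

```text
t 37.67 p [ 0.3737 -0.2524  0.0939] R
 [[-0.994  0.113  0.001]
 [ 0.113  0.994 -0.001]
 [-0.001 -0.001 -1.   ]] F [-1.  -1.3 -0.2] w 0.0212 q [ 0.29  0.32  0.2   2.21 -0.11  0.62  2.02]
```

Call:
drive_tool(
  commands=[
    {"linear": [-0.006,0,0],"dr": [0,0,0],"jaw": 1},
    {"linear": [-0.012,0,0],"dr": [0,0,0],"jaw": 1},
    {"linear": [-0.012,0,0],"dr": [0,0,0],"jaw": 1},
    {"linear": [-0.012,0,0],"dr": [0,0,0],"jaw": 1},
    {"linear": [-0.012,0,0],"dr": [0,0,0],"jaw": 1},
  ],
)

```text
clock: 38.3
tcp_pos: [0.4283, -0.2587, 0.0939]
orientation: [-0.179, -3.134, -0.001]
contact_force: [-3.0, 0.8, 4.8]
grip_width: 0.0214
```

Call:
drive_tool(
  commands=[
    {"linear": [-0.012,0,0],"dr": [0,0,0],"jaw": 1},
    {"linear": [-0.012,0,0],"dr": [0,0,0],"jaw": 1},
    {"linear": [-0.012,0,0],"dr": [0,0,0],"jaw": 1},
  ],
)

```text
clock: 38.67
tcp_pos: [0.4673, -0.2631, 0.0939]
orientation: [-0.179, -3.135, -0.0]
contact_force: [-3.4, -0.1, 4.6]
grip_width: 0.0218
```

Run:
```python
from h import *
st()
```

```text
t 38.67 p [ 0.4673 -0.2631  0.0939] R
 [[-0.993  0.114 -0.002]
 [ 0.114  0.994  0.   ]
 [ 0.002  0.    -1.   ]] F [-3.4 -0.1  4.6] w 0.0218 q [ 0.24  0.43  0.19  2.01 -0.12  0.71  1.97]
```

Expected end is x ≈ 0.513. About 46 mm remain.

Call:
drive_tool(
  commands=[
    {"linear": [-0.012,0,0],"dr": [0,0,0],"jaw": 1},
    {"linear": [-0.012,0,0],"dr": [0,0,0],"jaw": 1},
    {"linear": [-0.008,0,0],"dr": [0,0,0],"jaw": 1},
    {"linear": [-0.005,0,0],"dr": [0,0,0],"jaw": 1},
  ],
)

```text
clock: 39.17
tcp_pos: [0.508, -0.2678, 0.0939]
orientation: [-0.178, -3.136, 0.0]
contact_force: [-3.6, 0.6, 6.0]
grip_width: 0.0211
```

Call:
drive_tool(
  commands=[
    {"linear": [-0.004,0,0],"dr": [0,0,0],"jaw": 1},
    {"linear": [-0.004,0,0],"dr": [0,0,0],"jaw": 1},
  ],
)

```text
clock: 39.42
tcp_pos: [0.5121, -0.2683, 0.0938]
orientation: [-0.179, -3.127, -0.003]
contact_force: [-23.2, 6.5, 26.4]
grip_width: 0.0212
```

Call:
drive_tool(
  commands=[
    {"linear": [-0.003,0,0],"dr": [0,0,0],"jaw": 1},
  ],
)

```text
clock: 39.55
tcp_pos: [0.512, -0.2682, 0.0939]
orientation: [-0.18, -3.121, -0.006]
contact_force: [-12.1, 2.6, 13.2]
grip_width: 0.0212
```

Call:
drive_tool(
  commands=[
    {"linear": [0,0,0],"dr": [0,0,0],"jaw": 0.6},
    {"linear": [0,0,0],"dr": [0,0,0],"jaw": 0},
    {"linear": [0,0,0],"dr": [0,0,0],"jaw": 0},
    {"linear": [0,0,0],"dr": [0,0,0],"jaw": 0},
    {"linear": [0,0,-0.03],"dr": [0,0,0],"jaw": 0},
    {"linear": [0,0,-0.04],"dr": [0,0,0],"jaw": 0},
    {"linear": [0.04,0,-0.03],"dr": [0,0,0],"jaw": 0},
    {"linear": [0.04,0,0],"dr": [0,0,0],"jaw": 0},
  ],
)

```text
clock: 40.55
tcp_pos: [0.4371, -0.2583, 0.1968]
orientation: [-0.174, -3.125, -0.005]
contact_force: [0.2, 0.3, -1.1]
grip_width: 0.0857
```

Run:
```python
from h import *
st()
im=viewer.grab_frame('top'); cv2.imwrite('pics/m1.png',cv2.resize(im[:,:,::-1],None,fx=1.25,fy=1.25)); ov('top',im,[],(390,80,540,310),3,'m3.png')
im=viewer.grab_frame('scene'); ov('scene',im,[],(100,90,480,320),2,'m2.png')
```

```text
t 40.55 p [ 0.4371 -0.2583  0.1968] R
 [[-0.994  0.111 -0.012]
 [ 0.111  0.994  0.004]
 [ 0.012  0.003 -1.   ]] F [ 0.2  0.3 -1.1] w 0.0857 q [ 0.22  0.25  0.23  1.99 -0.07  0.92  1.94]
```

View pics/m1.png

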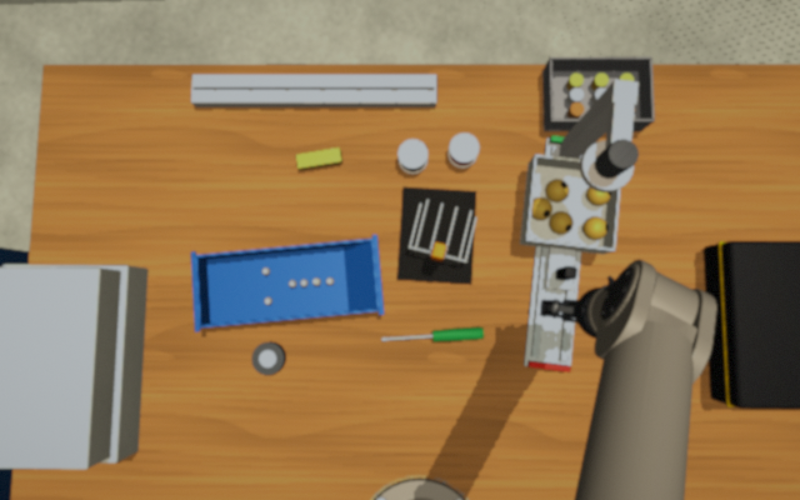

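View pics/m2.png

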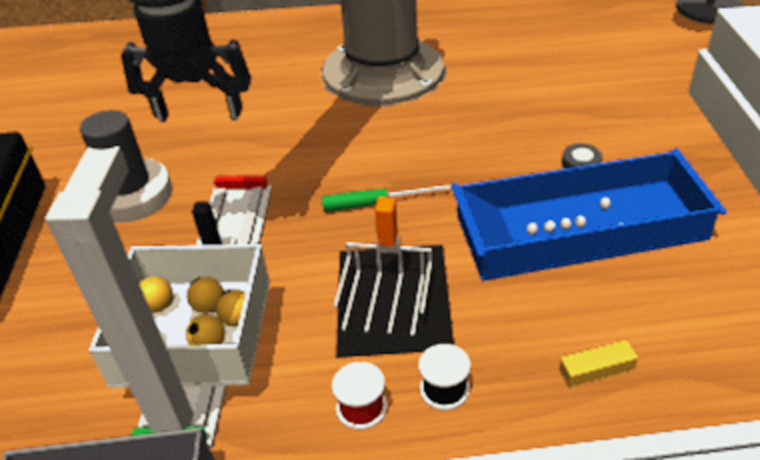

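View pics/m3.png

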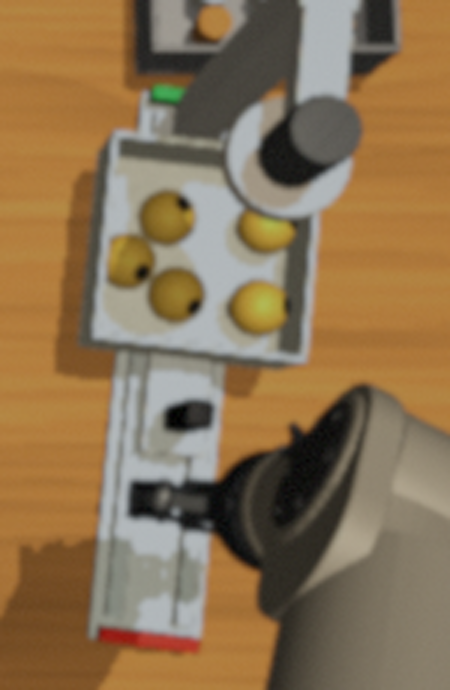

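Run:
```python
from h import *
im=viewer.grab_frame('top'); crop('top',im,435,195,475,230,16,'n1.png')
crop('top',cv2.imread('pics/top0.png')[:,:,::-1],430,230,470,265,16,'n0.png')
```

```text
(no output)
```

View pics/n1.png

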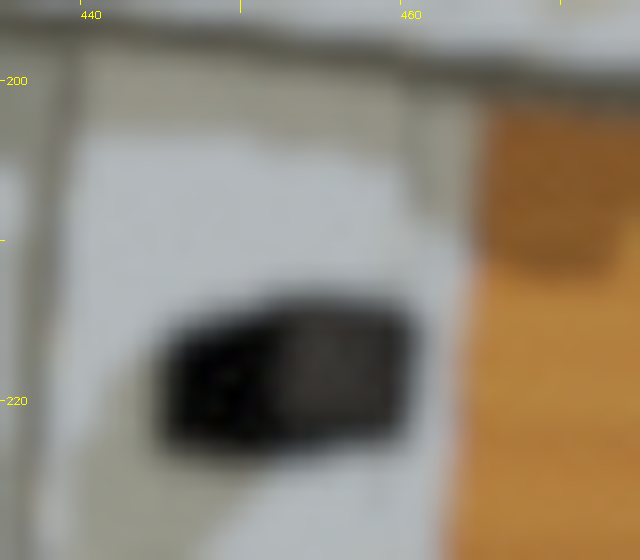

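View pics/n0.png

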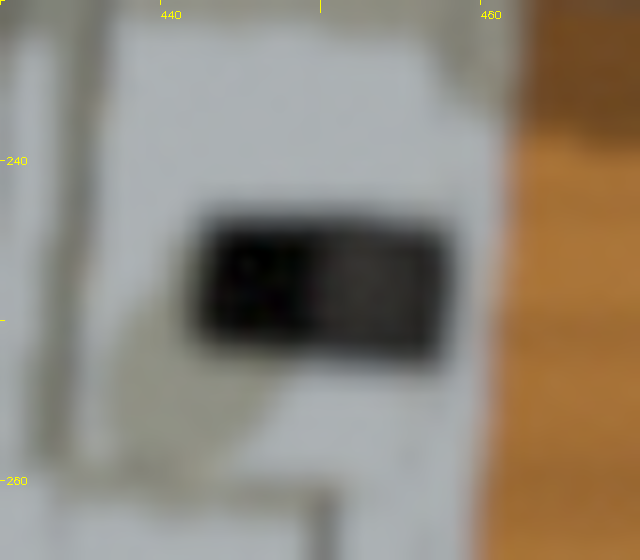

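Run:
```python
from h import *
print(p2w('top',456.2,218.2,.126),p2w('top',452.8,247.9,.126))
im=viewer.grab_frame('top'); crop('top',im,425,100,475,150,12,'n2.png')
```

```text
[ 0.50733121 -0.26743564  0.126     ] [ 0.44128974 -0.25845493  0.126     ]
```

View pics/n2.png

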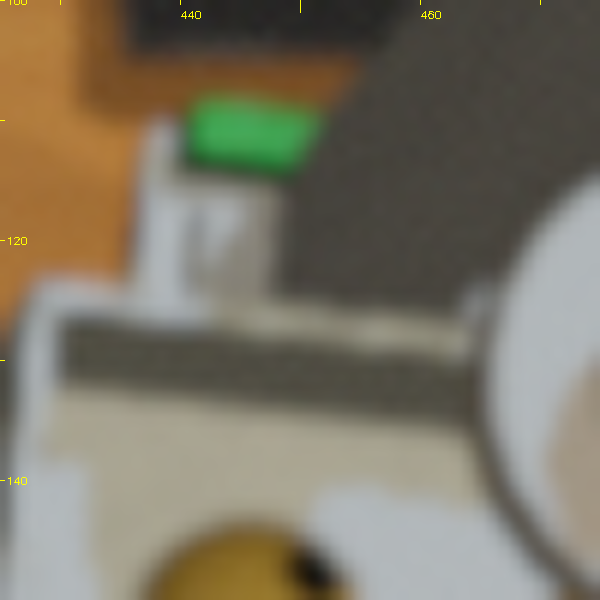

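The carriage stopped dead against a 23 N reaction and further push moved it no more. Everything else checks out, so I'm handing in.

Run:
```python
from bench import monitor, job
print(job.hand_in()); print(monitor.get_obs()['clock'])
```

```text
the job is handed in; nothing more can be done
None
the job is handed in; nothing more can be done
```

The job is done as asked and handed in at about 41 s on the robot clock. No verdict was reported.

**What I did**
1. I drew the carriage back to the red loading stop. The arm met about 34 N there.
2. I carried the balls with the scoop in two loads, three and then two, which is all five that were present. Each load was tilted back and lifted so the chips fell through, then tipped into the tray at the loading stop.
3. I stood the scoop back on its mat in its original pose.
4. I pushed the carriage by its post to the green stop. The reaction rose to about 23 N and a further push did not move it.

**What the last pictures showed**
- Five balls are in the tray and the scoop is standing on the mat.
- All six chips are in the trough.
- The spools, screwdriver, bearing and block looked undisturbed.
- The gripper is open and clear of everything.

**What did not agree exactly**
- The arm measured about 139.3 mm of travel instead of 140 mm. The post's position in the last image is about 4.8 mm short of the arm's final reading. About 1.3 mm of that was already there at the start. The rest matches my second grip sitting about 3.6 mm farther along the post than the first. I relied on the hard stop reaction as proof that the carriage is home.
- While I pulled against the red stop, the vertical force briefly reached 52 N through the gripped post. I had not expected that. It was below the 120 N wrist limit, but I did not establish whether the 40 N limit on the arm and gripper body counts it.

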